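# Clear the waxing mat into the tin, light wax to dark

## Task

Take the black scraper from the cork block and with it wipe the three wax chips off the orange mat into the open tin along the mat's far edge, one chip to a pocket: white first, then blue, then black, so that dark wax is not carried onto light, and never touch the chips with the gripper. Then stand the scraper upright back on the cork block, and last of all swing the tin's lid fully shut. Leave everything else on the counter where it is.

Things in the scene. Friction and masses are not known exactly. Their poses are not given: they have to be found in the camera images.
- deck: fixed plywood riser with a hard orange mat on top and an open tin against its far edge. Origin: on the counter, under the middle of the mat's far edge, where mat and tin meet; x points away from the robot across the tin, y along it, z up. Mat: x -160 to 0, y -160 to 160 mm, flat top at z = 50 mm, no rim; thin painted lines at y = +-52 mm divide it into three lanes
- pocket0 (a point): middle of the inner floor of the tin's pocket at deck +y. Aluminium tin, in the deck's frame: x 0 to 84, y -160 to 160 mm, rim at z = 46 mm, walls 4 mm, inner floor at z = 4 mm; two dividers as high as the rim, at y = +-52 mm, make three pockets 76 mm (x) by 101 mm (y), one ahead of each lane
- pocket1 (a point): the same point of the middle pocket
- pocket2 (a point): the same point of the pocket at deck -y
- lid (a joint): angle of the tin's lid, rad: 0 shut flat on the rim, grows as it opens, 1.75 at its stop; the stiff hinge keeps it where it is left (about 2 N at its free edge moves it). It starts open, about upright. A flat aluminium plate 84 x 324 x 4 mm without a handle; shut, its top lies at 50 mm, level with the mat
- lid_hinge (a point): middle of the hinge line, which runs along deck y at the tin's far rim (deck x = 84 mm, z = 46 mm)
- lid_edge (a point): middle of the lid's free edge on its outer face (the face that is uppermost when shut); 84 mm from the hinge
- chip_white: white wax chip, a loose flat offcut 38 x 64 x 12 mm (x, y, z) with small drips up to 2.5 mm on its top (25 g); origin at its centre; starts flat on the orange mat, one chip to a lane, its long side roughly across the lane
- chip_blue: blue wax chip, a loose flat offcut 38 x 64 x 12 mm (x, y, z) with small drips up to 2.5 mm on its top (25 g); origin at its centre; starts flat on the orange mat, one chip to a lane, its long side roughly across the lane
- chip_black: black wax chip, a loose flat offcut 38 x 64 x 12 mm (x, y, z) with small drips up to 2.5 mm on its top (25 g); origin at its centre; starts flat on the orange mat, one chip to a lane, its long side roughly across the lane
- scraper: black hand scraper (140 g) that stands on its foot; origin at the middle of its underside, z up. Foot: a straight bar 24 x 84 x 18 mm (x, y, z), its long faces look to +x and -x and are the pushing faces. On it an upright grip 22 x 50 mm (x, y), from z = 18 to 82 mm. It starts standing on the cork block
- cork: fixed cork block 80 x 140 x 30 mm (x, y, z), origin at the middle of its underside on the counter, flat top at 30 mm
- jar: bystander: closed glass jar, 72 mm across, 110 mm high; origin under its centre
- wax_bar: bystander: green wax bar 45 x 110 x 28 mm; origin under its centre
- brush: bystander: brush 170 mm long lying on the counter; origin under its middle
- tape: bystander: blue roll of tape lying flat, 100 mm across, 30 mm high; origin under its centre
- mug: bystander: white mug, 80 mm across, 95 mm high; origin under its centre
- cleaner: bystander: white bottle, 64 mm across, 170 mm high; origin under its centre
Not all that is in view belongs to the job. There is more than one size of the scraper; the one meant has the size given above. What is meant by the cork is not pink, and is the larger of those in its own colour.

How it is judged:
By the outcome, as a careful person would: the job done as asked, in the order asked, and still so for the second after the job is handed in, with the robot touching nothing.
It also fails if it takes over 64 s, if anything falls off the work surface, if the arm or the gripper's body presses on something with over 40 N, if the wrist force passes 120 N, or if a joint passes its speed limit or range.

## Robot

A 7-joint arm with a two-finger parallel gripper is mounted at the origin on the work surface. World frame = base frame: x ahead of the robot, y to its left, z up, the work surface at z = 0. Lengths are in m, angles in rad, forces in N, time in s.
With the tool pointing down it reaches from about 0.425 to 0.925 m from the base axis. Payload 6.8 kg.
Tool frame: the origin (TCP) lies at the very end of the fingers, on their centre line; the grasp point (between the pads) lies 19 mm behind it; z points along the fingers, y is the line along which they close (so a half turn about z gives the same grasp; the last joint's range is limited). The gripper opens to 85 mm and grips with 20 to 120 N. Pads are 22 mm wide; open, the fingers measure 114 mm over their backs; the gripper's body (76 mm by 85 mm) begins 54 mm behind the grasp point. The pads swing forward as they close: fully open they stand 13 mm farther back than shut.
Start: joints at [1.057, 0.477, 0.022, 1.555, -0.011, 1.109, -0.083], TCP at [0.266, -0.62, 0.204] pointing down, gripper open.
Joint ranges: [-2.96, 2.96], [-0.34, 2.1], [-1.41, 1.46], [0.24, 2.44], [-1.37, 4.51], [0.17, 1.92], [-2.96, 2.96]. Speed limits (rad/s): [2.39, 2.39, 3.14, 3.14, 3.14, 3.14, 3.14].

## Interface

Orientations are given as a unit quaternion [w, x, y, z].
In Python, from station import bot gives the robot as it stands.
- The arm moves only by the tool jog_arm, never from a script. Its argument "motion" is a list of rows, each a list of 7 numbers: the turn, a rotation vector about the tool's x, y, z in rad, then the shift along the tool's x, y, z in mm, then the finger opening in mm, from 0 to 85.4. A call has 1 to 10 rows; each row is the pose to reach, as a shift and turn from the pose commanded when the call began, along the tool's axes at that moment; what a row does not reach only later rows make up. A row lasts 1/8 s, in which the tool goes at most 62.5 mm and 10.7 degrees, less where a joint would pass 70% of its speed; a pose out of reach is approached as far as the arm can. A call with a gripper value outside its range is refused whole. The fingers move at their own pace and stop on an object; "grip_force" is the grip in N (left out, the last holds). Time passes only in rows, so rows that repeat a pose let the fingers close. It gives the time, the measured TCP pose, the force, the opening and the grip force at its end, in the units of the state.
- bot.get_obs(): the state, without advancing time (a new reading comes with each control period).
- bot.read_camera(name): name is "scene" or "side" or "wrist"; returns a dict with "pixels" (480x640x3 uint8, red, green, blue), "camera_matrix" (3x3 intrinsics, pixels), "T" (4x4, takes a point from camera to world coordinates); the wrist camera has in their place "tool_from_camera" (4x4, takes a point from camera to tool coordinates, whose origin is the TCP and whose axes are the flange's). Camera axes: x right, y down, z forward; pixel columns grow to the right and rows downward; lengths in m; the calibration is good to about 2 mm. A picture is of the moment at which its call begins: read the wrist's pose just before it. There is no depth.
- bot.hand_in(): hands the job in; it is judged then, once.
Trained networks look in a picture, given as the dict that the camera call returned (one of the last four; its "shot" number tells which), for a name from the list of things; names that differ only in an ending like _2 or _b are one class to them, and where a whole thing is asked for, a point or a joint stands for the part that bears it (a point fixed in the world has none). Each returns a list of dicts, best first, with "score" (0 to 1); they miss things now and then, are a little off and sometimes report something else, mostly with a low value. They report only what shows in the picture. A call takes as long as a camera call. They do not tell look-alikes from the thing itself.
- bot.spot_in(thing, picture): "xy" ([column, row] in pixels, amid what is visible of it).
- bot.tip_of(thing, picture): "xy" ([column, row] in pixels: a listed point, or the origin of a listed thing).
The state is a dict: "t": time; "q": joint angles; "joint_vel": joint speeds; "joint_torque": joint torques, N m; "eef_pos": TCP position; "tool_rot": TCP orientation; "contact_force": force on the tool from outside, world axes, zero at the start; "torque": the same for the moment, N m; "gripper_width": opening from 0.0 (shut) to 1.0 (fully open); "grasp_force": force on a finger pad.
Only numpy, scipy, OpenCV 4.12 (cv2) and the standard library are available. Lean on these libraries where they do the work, as an engineer would, in place of code of your own. Each camera call takes 0.05 s, during which the arm holds its last target. There are 200 camera calls.

## Working session

There is one attempt and no reset: what is moved stays moved. The work goes in short steps, Python scripts to look and compute and a tool call to move; the robot and the scene stay as the last step left them, time stands still between calls to the robot, and variables do not carry over. Pictures are saved under pics/ and viewed, at most 10 in all, crops included, and the job is handed in when it is done.

Besides the shell and the picture viewer there is one more tool, called after ">>>" as name([rows], argument=value, ...), one row to a line, values as JSON. jog_arm: Moves the arm, as the interface text tells. Its arguments: {"type":"object","properties":{"motion":{"type":"array"},"grip_force":{"type":"number"}},"required":["motion"]}

```bash
mkdir -p pics; ls
cat > h.py <<'E'
import numpy as np, cv2
from scipy.spatial.transform import Rotation as R
from station import bot
def save(p,n): cv2.imwrite('pics/'+n+'.png',p['pixels'][:,:,::-1])
def wT(p,o=None):
    if 'T' in p: return np.array(p['T'])
    w,x,y,z=o['tool_rot']; T=np.eye(4); T[:3,:3]=R.from_quat([x,y,z,w]).as_matrix(); T[:3,3]=o['eef_pos']
    return T@np.array(p['tool_from_camera'])
def ray(p,xy,z,o=None):
    T=wT(p,o); d=T[:3,:3]@np.linalg.inv(p['camera_matrix'])@[xy[0],xy[1],1]
    return T[:3,3]+d*(z-T[2,3])/d[2]
def proj(p,X,o=None):
    c=np.linalg.inv(wT(p,o))@np.append(X,1); u=np.array(p['camera_matrix'])@c[:3]; return u[:2]/u[2]
E
cat > a.py <<'E'
from h import *
o=bot.get_obs(); print({k:np.round(v,3) for k,v in o.items()})
Z=dict(deck=0,pocket0=.004,pocket1=.004,pocket2=.004,lid_hinge=.046,lid_edge=.13,chip_white=.056,chip_blue=.056,chip_black=.056,scraper=.03,cork=0,jar=0,wax_bar=0,brush=0,tape=0,mug=0,cleaner=0)
for c in ['scene','side']:
    p=bot.read_camera(c); save(p,c); print(c, np.round(p['T'],3).tolist())
    for t,z in Z.items():
        for r in bot.tip_of(t,p)[:4]:
            print(t,round(r['score'],2),np.round(r['xy']),np.round(ray(p,r['xy'],z),3))
E
python3 a.py
```

```text
pics
{'t': np.float64(0.0), 'q': array([ 1.057,  0.478,  0.022,  1.556, -0.011,  1.109, -0.083]), 'joint_vel': array([ 0.002,  0.001,  0.   , -0.001, -0.001,  0.002,  0.   ]), 'joint_torque': array([ 1.0000e-03, -5.9645e+01,  1.6080e+00, -2.8120e+01,  1.2000e-02,
        9.0000e-03,  0.0000e+00]), 'eef_pos': array([ 0.266, -0.62 ,  0.203]), 'tool_rot': array([-0.001,  0.979,  0.202, -0.   ]), 'contact_force': array([ 0.717, -0.75 ,  0.143]), 'torque': array([-0.046, -0.023, -0.005]), 'grasp_force': np.float64(0.0), 'gripper_width': np.float64(1.004)}
scene [[0.353, 0.747, -0.563, 1.37], [0.936, -0.286, 0.206, -0.196], [-0.007, -0.6, -0.8, 1.251], [0.0, 0.0, 0.0, 1.0]]
deck 0.58 [262. 289.] [ 0.586 -0.074  0.   ]
pocket0 0.66 [293. 286.] [0.612 0.011 0.004]
pocket0 0.58 [260. 304.] [ 0.634 -0.094  0.004]
pocket0 0.58 [231. 313.] [ 0.635 -0.178  0.004]
pocket1 0.66 [293. 286.] [0.612 0.011 0.004]
pocket1 0.58 [260. 304.] [ 0.634 -0.094  0.004]
pocket1 0.58 [231. 313.] [ 0.635 -0.178  0.004]
pocket2 0.66 [293. 286.] [0.612 0.011 0.004]
pocket2 0.58 [260. 304.] [ 0.634 -0.094  0.004]
poc
[... 1954 characters left out ...]
4. 373.] [0.435 0.517 0.03 ]
scraper 0.74 [292. 303.] [0.514 0.321 0.03 ]
scraper 0.7 [327. 328.] [0.4   0.361 0.03 ]
cork 0.89 [330. 282.] [0.467 0.173 0.   ]
cork 0.85 [253. 452.] [0.417 0.683 0.   ]
cork 0.75 [291. 314.] [0.512 0.33  0.   ]
cork 0.18 [346. 210.] [ 0.558 -0.193  0.   ]
jar 0.71 [223. 286.] [0.73  0.309 0.   ]
wax_bar 0.93 [366. 342.] [ 0.308  0.336 -0.   ]
wax_bar 0.42 [424. 197.] [ 0.333 -0.391  0.   ]
wax_bar 0.34 [346. 208.] [ 0.563 -0.204  0.   ]
brush 0.85 [388. 183.] [ 0.481 -0.438  0.   ]
tape 0.58 [336. 176.] [ 0.683 -0.411  0.   ]
mug 0.93 [422. 199.] [ 0.335 -0.379  0.   ]
cleaner 0.9 [221. 335.] [0.636 0.46  0.   ]
cleaner 0.68 [421. 198.] [ 0.34  -0.382  0.   ]
```

View pics/scene.png

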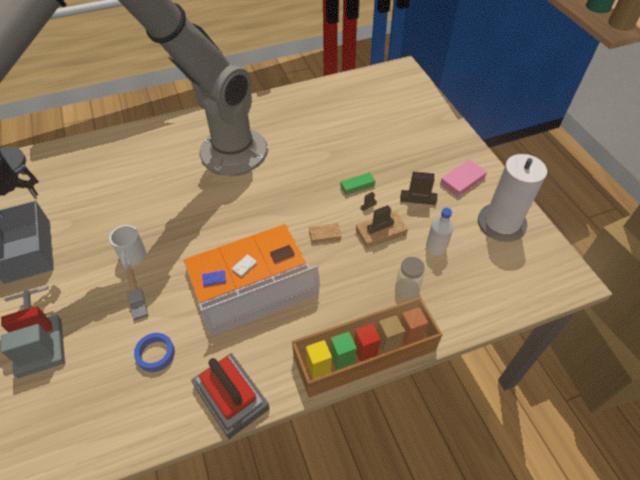

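View pics/side.png

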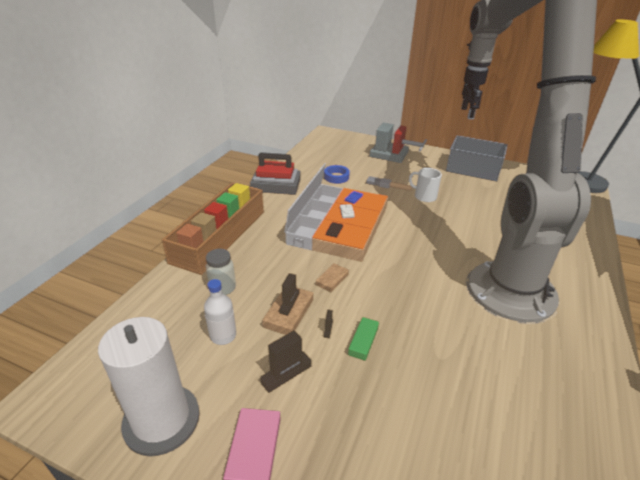

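The scene image shows three scrapers: one on the larger tan cork block (scene 381,222; side 288,300), a big one on the counter (420,188; side 286,362), and a tiny one (370,200; side 328,323). The tan corks are at (381,229), the larger, and (325,233), the smaller; the pink block is at (463,178). The scraper standing on the larger tan cork should be the one meant, and I'll confirm it in one crop.

The lanes, from deck +y to -y, hold black (283,254), white (244,265) and blue (213,278).

Run:
```python
from h import *
a=cv2.imread('pics/scene.png')[150:270,300:480]; b=cv2.imread('pics/side.png')[250:400,240:390]
cv2.imwrite('pics/crop.png',np.hstack([cv2.resize(a,(420,280),interpolation=2),cv2.resize(b,(280,280),interpolation=2)]))
```

```text
(no output)
```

View pics/crop.png

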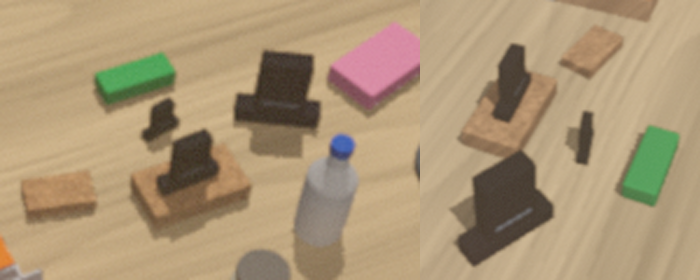

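The crop confirms it. The scraper on the larger tan cork is the middle-sized one, with a foot about 0.6 of the cork's 140 mm length, which matches 84 mm. The other two stand on the counter and are too big and too small.

I'll work out the moves next.

```bash
cat >> h.py <<'E'
def rel(targets,o=None):
    """targets: (x,y,z,yaw deg) in order -> rows from the current pose, tool down"""
    o=o or bot.get_obs(); w,x,y,z=o['tool_rot']; A=R.from_quat([x,y,z,w])
    for X,Y,Z,yaw in targets:
        B=R.from_euler('z',yaw,degrees=True)*R.from_euler('x',180,degrees=True)
        print(np.round((A.inv()*B).as_rotvec(),3).tolist(), np.round(1000*A.inv().apply(np.array([X,Y,Z])-o['eef_pos']),1).tolist())
def yaw(o):
    w,x,y,z=o['tool_rot']; m=R.from_quat([x,y,z,w]).as_matrix(); return np.degrees(np.arctan2(m[1,0],m[0,0])), np.degrees(np.arccos(-m[2,2]))
E
python3 - <<'E'
from h import *
p=bot.read_camera('wrist'); print(np.round(p['tool_from_camera'],3)); print(p['camera_matrix'])
rel([(.50,-.15,.40,75),(.46,.30,.36,100)]); print(yaw(bot.get_obs()))
E
```

```text
[[-0.001 -0.956 -0.292  0.074]
 [ 1.    -0.    -0.001 -0.   ]
 [ 0.001 -0.292  0.956 -0.169]
 [ 0.     0.     0.     1.   ]]
[[403.09724475   0.         323.23071047]
 [  0.         403.09724475 242.3985924 ]
 [  0.           0.           1.        ]]
[0.0, -0.0, -0.903] [400.2, -339.8, -195.7]
[0.0, 0.0, -1.34] [541.0, -769.1, -155.7]
(np.float64(23.24644765698832), np.float64(0.0012995511885368844))
```

>>> jog_arm([
  [0,0,-0.903,400,-340,-190,85],
  [0,0,-0.903,400,-340,-190,85],
  [0,0,-0.903,400,-340,-190,85],
  [0,0,-0.903,400,-340,-190,85],
  [0,0,-0.903,400,-340,-190,85],
  [0,0,-0.903,400,-340,-190,85],
  [0,0,-0.903,400,-340,-190,85],
  [0,0,-0.903,400,-340,-190,85],
  [0,0,-0.903,400,-340,-190,85],
  [0,0,-0.903,400,-340,-190,85],
])

```text
t: 3.1
eef_pos: [0.5022, -0.1446, 0.3964]
tool_rot: [0.001, 0.791, 0.612, 0.002]
contact_force: [-0.7, -1.2, 0.2]
gripper_width: 0.996
grasp_force: 0.0
```

Run:
```python
from h import *
o=bot.get_obs(); p=bot.read_camera('wrist'); save(p,'w1')
for t,z in dict(chip_white=.056,chip_blue=.056,chip_black=.056,pocket1=.004,lid_hinge=.046,lid_edge=.13).items():
    for r in bot.tip_of(t,p)[:3]: print(t,round(r['score'],2),np.round(r['xy']),np.round(ray(p,r['xy'],z,o),4))
print(yaw(o)); rel([(.46,.30,.30,90)])
```

```text
chip_white 0.9 [334. 145.] [ 0.5258 -0.1042  0.056 ]
chip_blue 0.88 [359. 214.] [ 0.5364 -0.1974  0.056 ]
chip_black 0.79 [311.  46.] [0.5272 0.0093 0.056 ]
pocket1 0.85 [405. 113.] [ 0.6287 -0.0916  0.004 ]
pocket1 0.83 [384.  31.] [0.622  0.0117 0.004 ]
pocket1 0.68 [423. 189.] [ 0.6336 -0.1977  0.004 ]
lid_hinge 0.67 [447.  99.] [ 0.6731 -0.0872  0.046 ]
lid_edge 0.95 [460.  98.] [ 0.6613 -0.087   0.13  ]
(np.float64(75.50411307937054), np.float64(0.24776945260143451))
[-0.001, 0.0, -0.265] [425.4, -155.7, 93.9]
```

View pics/w1.png

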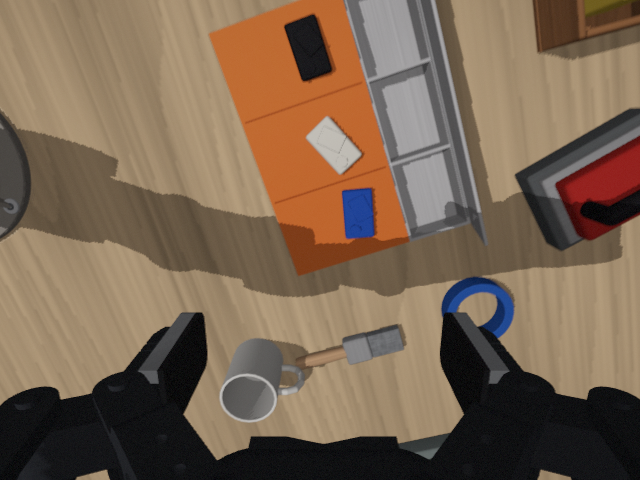

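The wrist view shows the deck: mat corners at (211,34), (299,275) and (409,242), and lane line ends at (246,123), (275,203), (363,83) and (386,168). The black chip is at (308,47), white at (334,145) and turned about 35°, and blue at (359,213). The counter behind the lid is clear.

Run:
```python
from h import *
T=[]
exec(open('/dev/null').read())
o=bot.get_obs(); p=bot.read_camera('wrist')
px=[(211,34),(299,275),(409,242),(246,123),(275,203),(363,83),(386,168)]
L=np.array([(-160,160),(-160,-160),(0,-160),(-160,52),(-160,-52),(0,52),(0,-52)])/1000
W=np.array([ray(p,q,.05,o)[:2] for q in px])
a,b=(L-L.mean(0)),(W-W.mean(0)); th=np.arctan2((a[:,0]*b[:,1]-a[:,1]*b[:,0]).sum(),(a*b).sum())
Rm=np.array([[np.cos(th),-np.sin(th)],[np.sin(th),np.cos(th)]]); t=W.mean(0)-Rm@L.mean(0)
print(np.degrees(th),t,np.round(1000*(W-(L@Rm.T+t)),1))
np.savez('deck.npz',th=th,t=t)
for n,q in dict(black=(308,47),white=(334,145),blue=(359,213)).items():
    print(n,np.round(1000*Rm.T@(ray(p,q,.06,o)[:2]-t),0))
# white chip orientation via threshold
hsv=cv2.cvtColor(p['pixels'],cv2.COLOR_RGB2HSV); s=p['pixels'].astype(int)
for n,m,c in [('white',(hsv[...,1]<60)&(hsv[...,2]>130),(334,145)),('blue',(hsv[...,0]>105)&(hsv[...,0]<135)&(hsv[...,1]>120),(359,213)),('black',hsv[...,2]<60,(308,47))]:
    k,l=cv2.connectedComponents(m.astype(np.uint8)); ys,xs=np.where(l==l[c[1],c[0]])
    pts=np.array([ray(p,q,.061,o)[:2] for q in zip(xs,ys)]); d=1000*((pts-t)@Rm)
    print(n,len(xs),cv2.minAreaRect(d.astype(np.float32)))
```

```text
2.5862774003108857 [ 0.58195417 -0.10303323] [[ 2.2 -4.3]
 [ 2.6  3.6]
 [-2.9  3.4]
 [ 5.2 -0.3]
 [ 5.4 -0.4]
 [-6.2 -0.6]
 [-6.3 -1.4]]
black [-56. 107.]
white [-60.  -6.]
blue [-55. -96.]
white 1638 ((-55.72502136230469, 1.9233665466308594), (37.253719329833984, 62.21844482421875), 27.32310676574707)
blue 1429 ((-49.9783821105957, -88.65389251708984), (63.6367301940918, 36.774688720703125), 78.29234313964844)
black 2020 ((-52.498626708984375, 113.8423843383789), (36.7623291015625, 63.65461730957031), 1.7852064371109009)
```

>>> jog_arm([
  [0,0,-0.265,425,-155,90,85],
  [0,0,-0.265,425,-155,90,85],
  [0,0,-0.265,425,-155,90,85],
  [0,0,-0.265,425,-155,90,85],
  [0,0,-0.265,425,-155,90,85],
  [0,0,-0.265,425,-155,90,85],
  [0,0,-0.265,425,-155,90,85],
  [0,0,-0.265,425,-155,90,85],
  [0,0,-0.265,425,-155,90,85],
  [0,0,-0.265,425,-155,90,85],
])

```text
t: 4.75
eef_pos: [0.4609, 0.2992, 0.3042]
tool_rot: [0.0, 0.707, 0.707, -0.0]
contact_force: [1.1, -0.0, -0.3]
gripper_width: 0.995
grasp_force: 0.0
```

Run:
```python
from h import *
o1=dict(eef_pos=[.5022,-.1446,.3964],tool_rot=[.001,.791,.612,.002])
def mat(img,p,o):
    hsv=cv2.cvtColor(img,cv2.COLOR_BGR2HSV); m=((hsv[...,0]>4)&(hsv[...,0]<20)&(hsv[...,1]>190)).astype(np.uint8)
    m=cv2.morphologyEx(m,cv2.MORPH_CLOSE,np.ones((5,5))); k,l,s,_=cv2.connectedComponentsWithStats(m); j=1+np.argmax(s[1:,4])
    h=cv2.convexHull(np.argwhere(l==j)[:,::-1].astype(np.int32))[:,0].astype(float)
    W=np.array([ray(p,q,.05,o)[:2] for q in h])*1000
    print(np.round(cv2.boxPoints(cv2.minAreaRect(W.astype(np.float32))),1).tolist(),cv2.minAreaRect(W.astype(np.float32)))
o=bot.get_obs(); w=bot.read_camera('wrist'); save(w,'w2')
mat(cv2.imread('pics/w1.png'),w,o1)
for c in ['scene','side']:
    p=bot.read_camera(c); mat(cv2.imread(f'pics/{c}.png'),p,None)
for t,z in dict(scraper=.03,cork=0).items():
    for r in bot.tip_of(t,w)[:4]: print(t,round(r['score'],2),np.round(r['xy']),np.round(ray(w,r['xy'],z,o),4))
```

```text
[[417.79998779296875, 48.79999923706055], [437.0, -260.20001220703125], [592.0999755859375, -250.60000610351562], [572.9000244140625, 58.400001525878906]] ((504.95166015625, -100.89485168457031), (155.37596130371094, 309.5311584472656), 3.545875072479248)
[[423.8999938964844, 51.29999923706055], [444.1000061035156, -258.79998779296875], [597.0999755859375, -248.89999389648438], [577.0, 61.20000076293945]] ((510.53924560546875, -98.79010009765625), (153.3879852294922, 310.7909240722656), 3.716244697570801)
[[457.6000061035156, -222.60000610351562], [457.6000061035156, -222.60000610351562], [457.6000061035156, -222.60000610351562], [457.6000061035156, -222.60000610351562]] ((457.6361999511719, -222.60057067871094), (0.0, 0.0), 0.0)
scraper 0.58 [380. 168.] [0.5213 0.3227 0.03  ]
scraper 0.57 [275. 148.] [0.4084 0.3439 0.03  ]
scraper 0.15 [548. 171.] [0.7051 0.3198 0.03  ]
cork 0.78 [374. 159.] [0.5181 0.3299 0.    ]
cork 0.78 [327. 292.] [0.4645 0.1632 0.    ]
cork 0.4 [482.  35.] [0.6283 0.4592 0.    ]
```

View pics/w2.png

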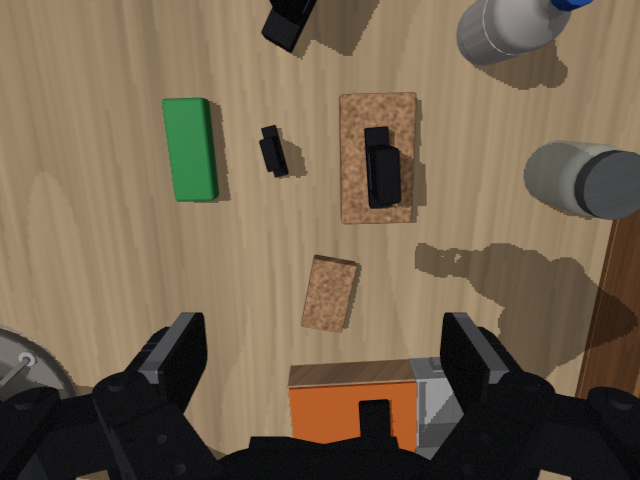

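The wrist view shows the cork block, corners (340,94), (416,93), (415,222) and (342,223), with the scraper on it. Its foot runs from (365,128)/(389,127) down to about (370,207), and the grip top is around (385,175). The small cork is at (329,293) and the jar at (605,180).

Run:
```python
from h import *
o=bot.get_obs(); p=bot.read_camera('wrist')
for n,z,q in [('cork',.03,[(340,94),(416,93),(415,222),(342,223)]),('foot top',.048,[(365,128),(389,127),(370,207)])]:
    print(n,[np.round(1000*ray(p,a,z,o)[:2]).tolist() for a in q])
im=p['pixels'][90:226,338:420]; g=cv2.resize(im,None,fx=4.4,fy=4.4,interpolation=cv2.INTER_CUBIC)
g=np.clip(g.astype(float)*2.2,0,255).astype(np.uint8); cv2.imwrite('pics/c2.png',g[:,:,::-1])
```

```text
cork [[477.0, 399.0], [556.0, 400.0], [564.0, 263.0], [481.0, 262.0]]
foot top [[502.0, 366.0], [527.0, 367.0], [510.0, 284.0]]
```

View pics/c2.png

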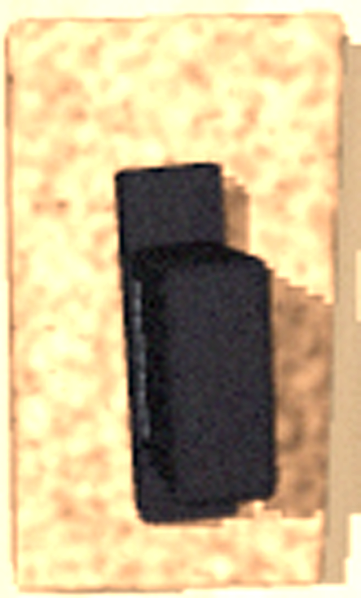

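>>> jog_arm([
  [0,0,-0.087,26,57,60,85],
  [0,0,-0.087,26,57,120,85],
  [0,0,-0.087,26,57,150,85],
  [0,0,-0.087,26,57,150,85],
  [0,0,-0.087,26,57,150,85],
])

```text
t: 5.68
eef_pos: [0.5178, 0.3278, 0.1564]
tool_rot: [0.0, 0.675, 0.738, 0.001]
contact_force: [0.3, 0.5, 0.3]
gripper_width: 0.992
grasp_force: 0.0
```

Run:
```python
from h import *
o=bot.get_obs(); print(yaw(o),o['eef_pos']); rel([(.518,.325,.068,95)])
p=bot.read_camera('wrist'); save(p,'w3')
g=p['pixels'].min(2)
c=lambda z,x,y:proj(p,np.array([.518,.325,0])+R.from_euler('z',5,degrees=True).apply([x,y,z]),o)
im=p['pixels'][:,:,::-1].copy()
for z,hx,hy in [(.048,.012,.042),(.112,.011,.025)]:
    q=np.array([c(z,a*hx,b*hy) for a,b in [(-1,-1),(1,-1),(1,1),(-1,1)]]).astype(np.int32); cv2.polylines(im,[q],True,(0,255,0),1)
im=np.clip(im[0:400,180:500].astype(float)*1.8,0,255).astype(np.uint8); cv2.imwrite('pics/w3c.png',cv2.resize(im,None,fx=1.5,fy=1.5))
```

```text
(np.float64(95.1568635639355), np.float64(0.14730213987634086)) [0.51779092 0.32775554 0.15643173]
[0.002, -0.001, 0.003] [-2.9, -0.2, 88.4]
```

View pics/w3c.png

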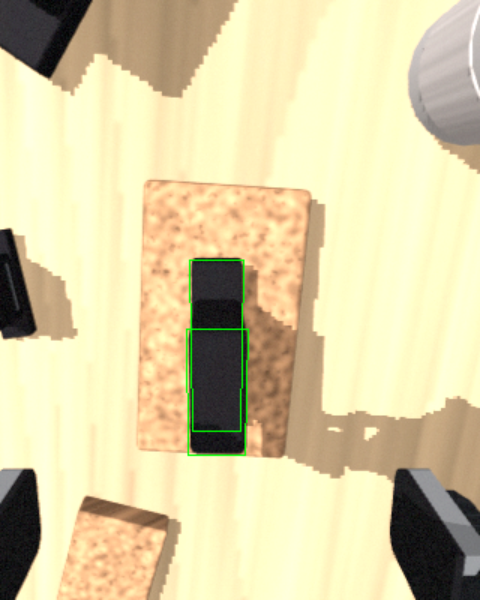

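The overlay of the given scraper size matches it in both place and size, so I'll grasp it.

>>> jog_arm([
  [0,0,0,-2,0,50,85],
  [0,0,0,-2,0,88,85],
  [0,0,0,-2,0,88,85],
  [0,0,0,-2,0,88,15],
  [0,0,0,-2,0,88,15],
  [0,0,0,-2,0,88,15],
  [0,0,0,-2,0,88,15],
  [0,0,0,-2,0,88,15],
  [0,0,0,-2,0,88,15],
], grip_force=70)

```text
t: 6.85
eef_pos: [0.5183, 0.3255, 0.0676]
tool_rot: [0.0, 0.675, 0.738, 0.001]
contact_force: [1.0, -1.5, 6.3]
gripper_width: 0.242
grasp_force: 70.2
```

```bash
cat >> h.py <<'E'
D0=np.array([.588,-.095]); DY=3.6
def dk(x,y,z):
    c,s=np.cos(np.radians(DY)),np.sin(np.radians(DY)); x/=1e3; y/=1e3
    return (D0[0]+c*x-s*y, D0[1]+s*x+c*y, z, 90+DY)
E
python3 - <<'E'
from h import *
rel([(.518,.325,.17,93.6),dk(-125,0,.17),dk(-125,0,.0895)])
E
```

```text
[0.002, -0.001, 0.027] [-0.4, -0.1, -102.4]
[0.002, -0.001, 0.027] [-421.6, -93.0, -103.0]
[0.002, -0.001, 0.027] [-421.7, -93.1, -22.5]
```

>>> jog_arm([
  [0,0,0,0,0,-50,15],
  [0,0,0.027,-20,-5,-102,15],
  [0,0,0.027,-422,-93,-103,15],
  [0,0,0.027,-422,-93,-103,15],
  [0,0,0.027,-422,-93,-103,15],
  [0,0,0.027,-422,-93,-103,15],
  [0,0,0.027,-422,-93,-103,15],
  [0,0,0.027,-422,-93,-103,15],
  [0,0,0.027,-422,-93,-103,15],
  [0,0,0.027,-422,-93,-103,15],
])

```text
t: 8.1
eef_pos: [0.4615, -0.1072, 0.169]
tool_rot: [-0.0, 0.687, 0.727, -0.001]
contact_force: [-0.1, 0.1, -0.3]
gripper_width: 0.237
grasp_force: 69.4
```

```bash
cat > look.py <<'E'
from h import *
import sys
o=bot.get_obs(); p=bot.read_camera(sys.argv[1]); oo=o if sys.argv[1]=='wrist' else None
im=p['pixels'][:,:,::-1].copy()
for a,b in [((-160,-160),(0,-160)),((0,-160),(0,160)),((0,160),(-160,160)),((-160,160),(-160,-160)),((-160,52),(0,52)),((-160,-52),(0,-52))]:
    A,B=[proj(p,dk(*v,.05)[:3],oo) for v in (a,b)]
    if abs(np.r_[A,B]).max()<3000: cv2.line(im,tuple(int(v) for v in A),tuple(int(v) for v in B),(0,255,0),1)
r=[int(v) for v in sys.argv[3:7]]
if r: im=im[r[1]:r[3],r[0]:r[2]]; f=min(800/im.shape[1],600/im.shape[0]); im=cv2.resize(im,None,fx=f,fy=f,interpolation=2)
cv2.imwrite(f'pics/{sys.argv[2]}.png',im); print(np.round(o['eef_pos'],4),yaw(o),o['grasp_force'],o['gripper_width'])
E
python3 look.py wrist w4
python3 - <<'E'
from h import *
rel([dk(-125,0,.0895)])
E
```

```text
[ 0.4615 -0.1072  0.169 ] (np.float64(93.25251625686195), np.float64(0.08479663608416466)) 69.37188148498535 0.23748831338398363
[-0.001, -0.0, -0.003] [1.9, 1.4, 79.6]
```

View pics/w4.png

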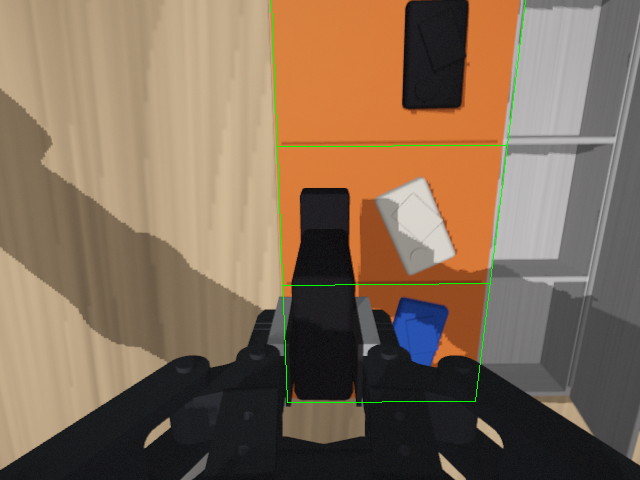

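The deck model drawn in green lies on the mat's edges and lines to within 2 px. The white chip is at (415,225), turned about 27°, and the scraper hangs clear behind it in the white lane.

>>> jog_arm([
  [0,0,0,2,1,45,15],
  [0,0,0,2,1,75,15],
  [0,0,0,2,1,80,15],
  [0,0,0,2,1,80,15],
  [0,0,0,2,11,80,15],
  [0,0,0,2,23,80,15],
  [0,0,0,2,35,80,15],
  [0,0,0,2,47,80,15],
  [0,0,0,2,55,80,15],
  [0,0,0,2,55,80,15],
])

```text
t: 9.4
eef_pos: [0.518, -0.098, 0.0892]
tool_rot: [-0.0, 0.684, 0.729, 0.0]
contact_force: [0.6, -0.1, -0.8]
gripper_width: 0.241
grasp_force: 69.3
```

```bash
python3 look.py wrist w5
python3 - <<'E'
from h import *
rel([dk(-70,0,.0895),dk(-4,0,.0895)])
E
```

```text
[ 0.518  -0.098   0.0892] (np.float64(93.62150505326122), np.float64(0.027379328102827033)) 69.29715871810913 0.24097163938644078
[-0.0, -0.0, 0.0] [-1.3, 0.7, -0.4]
[-0.0, -0.0, 0.0] [-1.3, 66.7, -0.4]
```

View pics/w5.png

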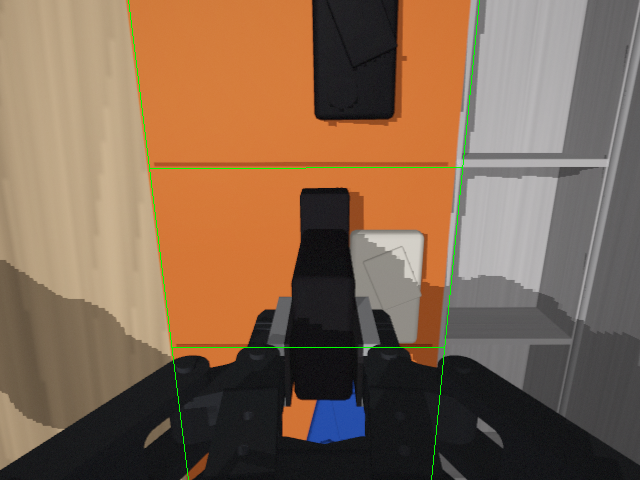

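The chip now lies flush on the bar with its front corners at (424,232) and (418,343), so it has shifted toward the -y lane line. Next I'll measure its y.

```bash
cat >> h.py <<'E'
def todk(W):
    c,s=np.cos(np.radians(DY)),np.sin(np.radians(DY)); d=np.array(W[:2])-D0; return np.round(1000*np.array([c*d[0]+s*d[1],-s*d[0]+c*d[1]]),1)
E
python3 - <<'E'
from h import *
o=bot.get_obs(); p=bot.read_camera('wrist')
for q,z in [((424,232),.062),((418,343),.062),((354,232),.062),((301,189),.069),((349,189),.069),((310,440),.062),((365,395),.062),((315,119),.062),((394,119),.062)]: print(q,todk(ray(p,q,z,o)))
for r in bot.tip_of('chip_white',p): print(r, todk(ray(p,r['xy'],.056,o)))
E
```

```text
(424, 232) [-20.9  21.3]
(418, 343) [-19.6 -42. ]
(354, 232) [-56.2  21.3]
(301, 189) [-82.2  44.3]
(349, 189) [-59.5  44.3]
(310, 440) [ -79.7 -107.7]
(365, 395) [-47.7 -75.9]
(315, 119) [-75.5  75.9]
(394, 119) [-38.8  75.8]
{'xy': [382.9, 288.0], 'score': 0.65} [-39.3 -11.9]
```

The chip spans y -42 to +21, inside the pocket's ±50. I'll push on with a slight +y drift.

>>> jog_arm([
  [0,0,0,1,12,0,15],
  [0,0,0,3,24,0,15],
  [0,0,0,5,36,0,15],
  [0,0,0,6,46,0,15],
  [0,0,0,6,56,0,15],
  [0,0,0,6,68,0,15],
  [0,0,0,6,68,0,15],
  [0,0,0,6,68,0,15],
])

```text
t: 10.55
eef_pos: [0.5844, -0.0881, 0.0891]
tool_rot: [-0.0, 0.684, 0.729, -0.0]
contact_force: [1.0, 0.6, -0.6]
gripper_width: 0.238
grasp_force: 69.3
```

```bash
python3 look.py wrist w6
python3 - <<'E'
from h import *
o=bot.get_obs()
for c in ['wrist','side']:
    p=bot.read_camera(c)
    for r in bot.tip_of('chip_white',p): print(c,r, todk(ray(p,r['xy'],.010,o)))
rel([dk(-4,0,.17),dk(-125,-104,.17),dk(-125,-104,.0895)])
E
```

```text
[ 0.5844 -0.0881  0.0891] (np.float64(93.60746167735019), np.float64(0.03617447579292999)) 69.26796197891235 0.23809932082526003
wrist {'xy': [386.8, 257.3], 'score': 0.93} [37.1 -4.3]
[-0.0, 0.0, 0.0] [-7.1, -1.0, -80.7]
[-0.0, 0.0, 0.0] [-111.1, -122.0, -80.6]
[-0.0, 0.0, 0.0] [-111.0, -122.0, -0.1]
```

View pics/w6.png

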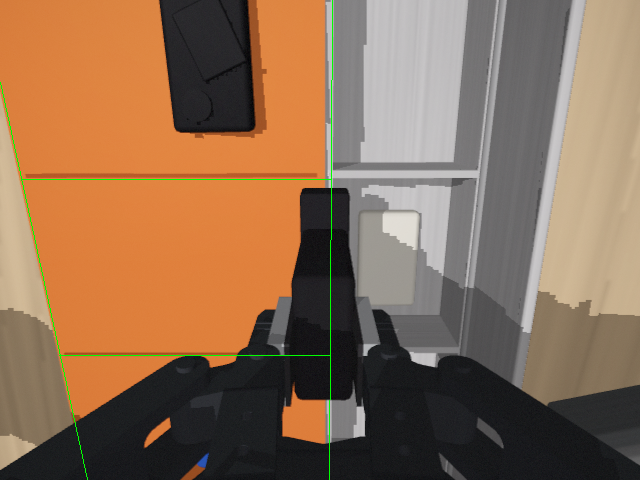

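White now lies flat in the middle pocket at (388,257), deck (37,-4). Next I'll do the blue lane, checking by number from here on.

>>> jog_arm([
  [0,0,0,0,0,-45,15],
  [0,0,0,-20,-20,-81,15],
  [0,0,0,-60,-75,-81,15],
  [0,0,0,-107,-122,-81,15],
  [0,0,0,-107,-122,-81,15],
  [0,0,0,-107,-122,-81,15],
  [0,0,0,-107,-122,-40,15],
  [0,0,0,-107,-122,-4,15],
  [0,0,0,-107,-122,0,15],
  [0,0,0,-107,-122,0,15],
])

```text
t: 12.05
eef_pos: [0.471, -0.2014, 0.09]
tool_rot: [0.0, 0.684, 0.73, 0.0]
contact_force: [-0.6, 0.7, -1.1]
gripper_width: 0.237
grasp_force: 69.4
```

```bash
cat > m.py <<'E'
from h import *
import sys
o=bot.get_obs(); p=bot.read_camera('wrist'); n=sys.argv[1]; zt=float(sys.argv[2])
print(todk(o['eef_pos']),np.round(o['eef_pos'],4),np.round(yaw(o),2),o['grasp_force'])
for r in bot.tip_of('chip_'+n,p)[:3]: print(np.round(r['xy']),round(r['score'],2),todk(ray(p,r['xy'],zt-.006,o)))
hsv=cv2.cvtColor(p['pixels'],cv2.COLOR_RGB2HSV)
if n=='blue':
    m=((hsv[...,0]>105)&(hsv[...,0]<130)&(hsv[...,1]>140)).astype(np.uint8); k,l,s,_=cv2.connectedComponentsWithStats(m)
    for j in range(1,k):
        if s[j,4]>150: d=np.array([todk(ray(p,q[::-1],zt,o)) for q in np.argwhere(l==j)]); print('blob',s[j],d.min(0),d.max(0))
save(p,'m_%s_%d'%(n,100*o['t']))
E
python3 m.py blue .062
```

```text
[-123.4  -98.8] [ 0.471  -0.2014  0.09  ] [9.372e+01 5.000e-02] 69.35637831687927
[448. 262.] 0.81 [-57.7 -97.3]
blob [ 399  197  103  125 8453] [ -83.9 -129. ] [-35.1 -61. ]
```

>>> jog_arm([
  [0,0,0,-1,12,0,15],
  [0,0,0,-2,24,0,15],
  [0,0,0,-3,36,0,15],
  [0,0,0,-5,48,0,15],
  [0,0,0,-6,58,0,15],
  [0,0,0,-6,58,0,15],
])

```text
t: 12.9
eef_pos: [0.529, -0.2046, 0.0892]
tool_rot: [0.0, 0.684, 0.729, 0.0]
contact_force: [0.3, -0.0, -1.6]
gripper_width: 0.238
grasp_force: 69.4
```

```bash
python3 m.py blue .062
```

```text
[ -65.8 -105.7] [ 0.529  -0.2046  0.0892] [9.363e+01 4.000e-02] 69.36373114585876
[385. 251.] 0.62 [-34.  -97.6]
blob [ 350  188   77  118 8193] [ -53.  -126.1] [-15.5 -63.4]
blob [477 424  27  24 245] [  24.2 -219.8] [  41.3 -203.1]
blob [439 453  28  27 272] [   3.3 -244.3] [  21.7 -224.3]
```

>>> jog_arm([
  [0,0,0,-1,12,0,15],
  [0,0,0,-2,24,0,15],
  [0,0,0,-3,36,0,15],
  [0,0,0,-3,46,0,15],
  [0,0,0,-3,56,0,15],
  [0,0,0,-3,63,0,15],
  [0,0,0,-3,63,0,15],
  [0,0,0,-3,63,0,15],
])

```text
t: 14.0
eef_pos: [0.5907, -0.2039, 0.0892]
tool_rot: [-0.0, 0.685, 0.729, -0.0]
contact_force: [0.7, 0.8, -0.4]
gripper_width: 0.235
grasp_force: 69.3
```

```bash
python3 m.py blue .016
python3 - <<'E'
from h import *
rel([dk(-125,106,.17)])
E
```

```text
[  -4.1 -108.9] [ 0.5907 -0.2039  0.0892] [9.36e+01 3.00e-02] 69.31264042854309
[391. 224.] 0.73 [ 37.7 -98. ]
blob [ 361  175   64   99 5927] [  18.5 -128.9] [ 55.9 -66.3]
[-0.0, 0.0, -0.0] [214.9, -120.9, -80.7]
```

>>> jog_arm([
  [0,0,0,0,0,-45,15],
  [0,0,0,20,-30,-81,15],
  [0,0,0,70,-70,-81,15],
  [0,0,0,215,-121,-81,15],
  [0,0,0,215,-121,-81,15],
  [0,0,0,215,-121,-81,15],
  [0,0,0,215,-121,-81,15],
  [0,0,0,215,-121,-40,15],
  [0,0,0,215,-121,-4,15],
  [0,0,0,215,-121,0,15],
])

```text
t: 15.35
eef_pos: [0.4557, 0.0019, 0.0877]
tool_rot: [-0.001, 0.685, 0.729, -0.001]
contact_force: [1.0, -0.3, -1.0]
gripper_width: 0.233
grasp_force: 69.4
```

>>> jog_arm([
  [0,0,0,0,0,0,15],
  [0,0,0,0,12,0,15],
  [0,0,0,0,24,0,15],
  [0,0,0,0,36,0,15],
  [0,0,0,0,48,0,15],
  [0,0,0,0,58,0,15],
  [0,0,0,0,58,0,15],
])

```text
t: 16.23
eef_pos: [0.5155, 0.007, 0.0892]
tool_rot: [-0.0, 0.684, 0.729, 0.0]
contact_force: [-0.5, -0.7, -1.7]
gripper_width: 0.243
grasp_force: 69.4
```

```bash
python3 m.py black .062
python3 - <<'E'
from h import *
# front edge of black chip: dark pixels on the mat ahead of the bar
import glob
o=bot.get_obs(); p=bot.read_camera('wrist'); hsv=cv2.cvtColor(p['pixels'],cv2.COLOR_RGB2HSV)
q=[proj(p,dk(x,y,.062)[:3],o) for x,y in [(-40,40),(-12,40),(-12,165),(-40,165)]]
m=np.zeros((480,640),np.uint8); cv2.fillPoly(m,[np.array(q,np.int32)],1); m&=(hsv[...,2]<70).astype(np.uint8)
m[290:]=0
d=np.array([todk(ray(p,a[::-1],.062,o)) for a in np.argwhere(m)]); print(len(d),np.percentile(d,[1,99],axis=0))
E
```

```text
[-65.9 106.4] [0.5155 0.007  0.0892] [9.361e+01 4.000e-02] 69.37867641448975
[385. 264.] 0.94 [-34.2 107. ]
[483. 237.] 0.69 [ 16.4 122.2]
4200 [[-40.201  95.1  ]
 [-16.    141.1  ]]
```

>>> jog_arm([
  [0,0,0,-1,12,0,15],
  [0,0,0,-2,24,0,15],
  [0,0,0,-2,36,0,15],
  [0,0,0,-2,46,0,15],
  [0,0,0,-2,56,0,15],
  [0,0,0,-2,63,0,15],
  [0,0,0,-2,63,0,15],
  [0,0,0,-2,63,0,15],
])

```text
t: 17.38
eef_pos: [0.5773, 0.0087, 0.0892]
tool_rot: [-0.0, 0.684, 0.729, -0.0]
contact_force: [0.1, 1.0, -1.4]
gripper_width: 0.237
grasp_force: 69.3
```

```bash
python3 m.py black .016
python3 - <<'E'
from h import *
rel([(.518,.326,.17,95),(.518,.326,.069,95)])
E
```

```text
[ -4.2 104.2] [0.5773 0.0087 0.0892] [9.362e+01 3.000e-02] 69.31775450706482
[391. 236.] 0.67 [ 38.2 107.1]
[-0.0, 0.0, -0.024] [320.5, -39.2, -80.8]
[-0.0, 0.0, -0.024] [320.5, -39.2, 20.2]
```

All three chips are in their pockets. Next the scraper goes back to the cork.

>>> jog_arm([
  [0,0,0,0,0,-45,15],
  [0,0,0,20,-10,-81,15],
  [0,0,-0.024,322,-39,-81,15],
  [0,0,-0.024,322,-39,-81,15],
  [0,0,-0.024,322,-39,-81,15],
  [0,0,-0.024,322,-39,-81,15],
  [0,0,-0.024,322,-39,-81,15],
  [0,0,-0.024,322,-39,-81,15],
  [0,0,-0.024,322,-39,-50,15],
  [0,0,-0.024,322,-39,-30,15],
])

```text
t: 18.73
eef_pos: [0.5185, 0.3259, 0.1179]
tool_rot: [0.0, 0.676, 0.737, -0.001]
contact_force: [0.4, -1.0, -0.9]
gripper_width: 0.238
grasp_force: 69.4
```

>>> jog_arm([
  [0,0,0,0,0,25,15],
  [0,0,0,0,0,42,15],
  [0,0,0,0,0,48,15],
  [0,0,0,0,0,48,15],
  [0,0,0,0,0,48,15],
])

```text
t: 19.35
eef_pos: [0.519, 0.3281, 0.0722]
tool_rot: [0.0, 0.676, 0.737, 0.001]
contact_force: [-0.2, -0.2, -0.5]
gripper_width: 0.237
grasp_force: 69.4
```

>>> jog_arm([
  [0,0,0,0,0,3,15],
  [0,0,0,0,0,4.5,15],
  [0,0,0,0,0,4.5,15],
  [0,0,0,0,0,4.5,15],
])

```text
t: 19.85
eef_pos: [0.5188, 0.3278, 0.0675]
tool_rot: [0.0, 0.676, 0.737, 0.0]
contact_force: [-1.1, -1.7, 6.1]
gripper_width: 0.24
grasp_force: 70.1
```

>>> jog_arm([
  [0,0,0,0,0,0,50],
  [0,0,0,0,0,0,85],
  [0,0,0,0,0,0,85],
  [0,0,0,0,0,0,85],
  [0,0,0,0,0,-20,85],
  [0,0,0,0,0,-60,85],
  [0,0,0,0,0,-120,85],
  [0,0,0,0,0,-180,85],
  [0,0,0,0,0,-180,85],
])

```text
t: 20.98
eef_pos: [0.5205, 0.3306, 0.254]
tool_rot: [0.001, 0.676, 0.737, 0.005]
contact_force: [0.3, 0.2, -0.7]
gripper_width: 0.996
grasp_force: 0.0
```

Run:
```python
from h import *
o=bot.get_obs(); print(o['eef_pos'],yaw(o)); p=bot.read_camera('wrist'); save(p,'w7')
for t,z in [('scraper',.03),('cork',0)]:
    for r in bot.tip_of(t,p)[:3]: print(t,round(r['score'],2),np.round(r['xy']),np.round(ray(p,r['xy'],z,o),4))
# scraper mask extents on the cork at foot-top height
g=p['pixels'].max(2)<70; c=proj(p,[.5188,.328,.112],o).astype(int); k,l=cv2.connectedComponents(g.astype(np.uint8))
print(l[c[1],c[0]]); d=np.array([ray(p,a[::-1],.048,o)[:2] for a in np.argwhere(l==l[c[1],c[0]])])*1000
print(len(d),d.min(0),d.max(0),cv2.minAreaRect(d.astype(np.float32)))
s=bot.read_camera('scene')
for t in ['lid_edge','lid_hinge']:
  for r in bot.tip_of(t,s)[:3]: print(t,round(r['score'],2),np.round(r['xy']),todk(ray(s,r['xy'],.13 if 'edge' in t else .046)))
rel([dk(150,0,.30)])
```

```text
[0.52046085 0.3305549  0.25404041] (np.float64(95.00794661120695), np.float64(0.6435974819586446))
scraper 0.9 [213. 178.] [0.4129 0.3431 0.03  ]
scraper 0.8 [324. 204.] [0.5226 0.3261 0.03  ]
scraper 0.73 [250.   8.] [0.4432 0.4928 0.03  ]
cork 0.82 [260. 328.] [0.4621 0.168  0.    ]
cork 0.68 [321. 197.] [0.5196 0.3281 0.    ]
7
2384 [503.39820723 282.31949159] [534.69825776 370.27507205] ((519.2461547851562, 326.36492919921875), (25.81764793395996, 86.83643341064453), 4.312282562255859)
lid_hinge 0.67 [267. 302.] [75.1 11.6]
[-0.002, 0.001, 0.024] [-430.1, 183.0, -54.4]
```

The scraper stands on the cork at (0.519, 0.326). For the lid, I'll close the fingers and come in from behind it.

>>> jog_arm([
  [0,0,0.024,-430,168,-25,0],
  [0,0,0.024,-430,168,-25,0],
  [0,0,0.024,-430,168,-25,0],
  [0,0,0.024,-430,168,-25,0],
  [0,0,0.024,-430,168,-25,0],
  [0,0,0.024,-430,168,-25,0],
  [0,0,0.024,-430,168,-25,0],
  [0,0,0.024,-430,168,-25,0],
  [0,0,0.024,-430,168,-25,0],
  [0,0,0.024,-430,168,-25,0],
])

```text
t: 22.52
eef_pos: [0.7226, -0.084, 0.271]
tool_rot: [-0.001, 0.684, 0.73, -0.0]
contact_force: [-1.0, 1.0, -0.2]
gripper_width: -0.002
grasp_force: 0.0
```

Run:
```python
from h import *
o=bot.get_obs(); print(o['eef_pos'],yaw(o),todk(o['eef_pos']),o['gripper_width']); p=bot.read_camera('wrist'); save(p,'w8')
for t,z in [('lid_edge',.129),('lid_hinge',.046),('chip_white',.01),('chip_blue',.01),('chip_black',.01)]:
    for r in bot.tip_of(t,p)[:3]: print(t,round(r['score'],2),np.round(r['xy']),todk(ray(p,r['xy'],z,o)))
for t in ['lid_edge','lid_hinge']:
  for c in ['side','scene']:
    s=bot.read_camera(c)
    for r in bot.tip_of(t,s)[:1]: print(c,t,round(r['score'],2),todk(ray(s,r['xy'],.129 if 'edge' in t else .046)))
rel([dk(135,0,.106)])
```

```text
[ 0.72255439 -0.08400593  0.27097279] (np.float64(93.73859186282405), np.float64(0.12235825880889595)) [135.    2.5] -0.0015845632129504851
lid_edge 0.83 [246. 220.] [72.1  1. ]
lid_hinge 0.75 [270. 196.] [81.2  4.5]
chip_white 0.81 [235. 198.] [37.8 -3.9]
chip_blue 0.74 [238. 282.] [  35.9 -101. ]
chip_black 0.82 [230.  90.] [ 40.  105.7]
side lid_edge 0.6 [72.3 -6.9]
scene lid_edge 0.68 [74.9  4.2]
side lid_hinge 0.61 [97.3 -6.9]
scene lid_hinge 0.75 [72.   9.3]
[0.0, 0.0, 0.0] [-0.3, -0.5, 165.8]
```

The lid edge is at deck x ≈ 73, so its angle is about 1.43. I'll descend behind it and touch it.

>>> jog_arm([
  [0,0,0,0,0,60,0],
  [0,0,0,0,0,120,0],
  [0,0,0,0,0,165,0],
  [0,0,0,0,0,165,0],
  [0,0,0,0,-20,165,0],
  [0,0,0,0,-37,165,0],
  [0,0,0,0,-43,166,0],
  [0,0,0,0,-49,166,0],
  [0,0,0,0,-54,168,0],
  [0,0,0,0,-60,170,0],
])

```text
t: 24.48
eef_pos: [0.6637, -0.0898, 0.1021]
tool_rot: [0.0, 0.684, 0.729, 0.0]
contact_force: [0.5, -0.1, 6.5]
gripper_width: 0.004
grasp_force: 3.8
```

Run:
```python
from h import *
o=bot.get_obs(); print(todk(o['eef_pos']),o['eef_pos'],yaw(o),o['contact_force']); p=bot.read_camera('side')
for r in bot.tip_of('lid_edge',p): print(r,todk(ray(p,r['xy'],.12)))
rel([dk(64,2,.096),dk(38.5,2,.05)])
```

```text
[75.9  0.4] [ 0.66371637 -0.08982451  0.10209833] (np.float64(93.61007553286342), np.float64(0.06179033338187334)) [ 0.47651168 -0.09993201  6.51017118]
{'xy': [309.6, 180.6], 'score': 0.97} [ 79.6 -41.3]
{'xy': [305.1, 234.4], 'score': 0.47} [-16.5 244.6]
[0.0, 0.0, 0.0] [1.6, -11.4, 6.2]
[0.0, 0.0, 0.0] [1.6, -36.9, 52.2]
```

Run:
```python
from h import *
for c in ['side','scene','wrist']:
    o=bot.get_obs(); p=bot.read_camera(c); save(p,'l_'+c)
    print(c,[(t,np.round(proj(p,dk(84-84*np.cos(t)+4*np.sin(t),0,.046+.084*np.sin(t)+.004*np.cos(t))[:3],o if c=='wrist' else None)).tolist()) for t in (1.75,1.5,1.43,1.2,1.1,1.0,.8)])
    for r in bot.tip_of('lid_edge',p)[:2]+bot.spot_in('lid',p)[:2]: print(np.round(r['xy']),round(r['score'],2))
print(o['contact_force'],o['torque'],o['grasp_force'])
```

```text
side [(1.75, [298.0, 183.0]), (1.5, [304.0, 184.0]), (1.43, [306.0, 184.0]), (1.2, [312.0, 186.0]), (1.1, [314.0, 187.0]), (1.0, [316.0, 189.0]), (0.8, [320.0, 192.0])]
[306. 183.] 0.84
[303. 198.] 0.77
scene [(1.75, [264.0, 296.0]), (1.5, [261.0, 290.0]), (1.43, [260.0, 288.0]), (1.2, [258.0, 283.0]), (1.1, [257.0, 281.0]), (1.0, [256.0, 280.0]), (0.8, [254.0, 278.0])]
[257. 286.] 0.83
[258. 298.] 0.72
wrist [(1.75, [395.0, 318.0]), (1.5, [342.0, 320.0]), (1.43, [327.0, 320.0]), (1.2, [280.0, 315.0]), (1.1, [261.0, 312.0]), (1.0, [245.0, 307.0]), (0.8, [218.0, 298.0])]
[308. 316.] 0.93
[318. 148.] 0.65
[-2.51845583  0.02625614  5.01661435] [-0.01350099  0.53110563 -0.05509427] 2.778279736521654
```

>>> jog_arm([
  [0,0,0,0,-4,0,0],
  [0,0,0,0,-8,1,0],
  [0,0,0,0,-13,3,0],
  [0,0,0,0,-18,6,0],
  [0,0,0,0,-18,6,0],
])

```text
t: 25.65
eef_pos: [0.6446, -0.0911, 0.0972]
tool_rot: [-0.0, 0.685, 0.729, -0.001]
contact_force: [-7.0, -0.3, 15.1]
gripper_width: -0.003
grasp_force: 7.1
```

```bash
cat > lid.py <<'E'
from h import *
o=bot.get_obs(); print(todk(o['eef_pos']),o['eef_pos'],np.round(o['contact_force'],1),np.round(o['torque'],2),o['grasp_force'],yaw(o))
for c in ['side','scene','wrist']:
    p=bot.read_camera(c); th=np.linspace(0,1.75,176)
    P=np.array([proj(p,dk(84-84*np.cos(t)+4*np.sin(t),0,.046+.084*np.sin(t)+.004*np.cos(t))[:3],o if c=='wrist' else None) for t in th])
    u=np.array([np.cos(np.radians(DY)),np.sin(np.radians(DY))])
    for r in bot.tip_of('lid_edge',p)[:1]:
        e=np.linalg.norm(P-r['xy'],axis=1); print(c,np.round(r['xy']),round(r['score'],2),'theta',th[e.argmin()],'err',e.min())
E
python3 lid.py
```

```text
[56.8  0.4] [ 0.64461559 -0.09105965  0.09721818] [-7.  -0.3 15.1] [-0.01  1.29 -0.02] 7.1234470163472 (np.float64(93.60266022361118), np.float64(0.06598440308959576))
side [312. 185.] 0.81 theta 1.22 err 0.8392615942240907
scene [258. 282.] 0.56 theta 1.1500000000000001 err 0.5136968632029199
wrist [312. 318.] 0.86 theta 1.1300000000000001 err 0.9304377474346457
```

```bash
cat > prof.py <<'E'
from h import *
o=bot.get_obs(); th=np.arange(1.75,-.01,-.05)
print('th  ',[round(float(t),2) for t in th])
for c in ['side','scene']:
    p=bot.read_camera(c); new=cv2.cvtColor(p['pixels'],cv2.COLOR_RGB2GRAY).astype(int); old=cv2.cvtColor(cv2.imread(f'pics/{c}.png'),cv2.COLOR_BGR2GRAY).astype(int)
    save(p,'prof_%s_%d'%(c,100*o['t']))
    for y in (-130,-80,80,130):
        q=[proj(p,dk(84-84*np.cos(t),y,.048+.084*np.sin(t))[:3]).round().astype(int) for t in th]
        print(c,y,'old',[int(old[v,u]) for u,v in q]); print(c,y,'new',[int(new[v,u]) for u,v in q])
E
python3 prof.py
```

```text
th   [1.75, 1.7, 1.65, 1.6, 1.55, 1.5, 1.45, 1.4, 1.35, 1.3, 1.25, 1.2, 1.15, 1.1, 1.05, 1.0, 0.95, 0.9, 0.85, 0.8, 0.75, 0.7, 0.65, 0.6, 0.55, 0.5, 0.45, 0.4, 0.35, 0.3, 0.25, 0.2, 0.15, 0.1, 0.05, -0.0]
side -130 old [171, 170, 167, 167, 172, 173, 175, 167, 144, 139, 129, 105, 99, 94, 91, 92, 99, 129, 152, 134, 107, 95, 91, 93, 94, 93, 92, 125, 166, 176, 177, 175, 163, 151, 155, 158]
side -130 new [65, 65, 66, 66, 94, 137, 168, 159, 131, 93, 67, 80, 87, 96, 88, 90, 95, 129, 149, 121, 85, 77, 79, 80, 80, 82, 83, 97, 113, 119, 121, 137, 150, 152, 156, 159]
side -80 old [175, 172, 172, 174, 176, 176, 176, 168, 151, 126, 124, 124, 118, 108, 86, 79, 87, 91, 85, 96, 116, 152, 168, 175, 173, 149, 146, 147, 145, 146, 146, 147, 149, 153, 160, 164]
side -80 new [64, 65, 62, 61, 63, 63, 66, 68, 69, 67, 65, 108, 156, 142, 92, 78, 79, 80, 80, 80, 87, 102, 110, 128, 150, 146, 148, 146, 147, 147, 149, 148, 148, 154, 160, 165]
side 80 old [114, 111, 159, 160, 165, 174, 180, 180, 137, 124, 122, 123, 121, 123, 134, 143, 146, 140, 143, 145, 147, 147, 147, 153, 182, 186, 186, 186, 186, 185, 185, 157, 
[... 1458 characters left out ...]
, 133, 146, 147, 151, 151, 149, 149, 149, 149, 149, 149, 149, 146, 146, 146, 148, 148, 149, 149, 147, 139, 139, 139]
scene 80 new [135, 134, 135, 136, 138, 133, 135, 132, 132, 130, 153, 163, 136, 136, 149, 148, 149, 149, 149, 149, 149, 151, 151, 151, 151, 147, 147, 147, 150, 150, 151, 151, 148, 143, 143, 142]
scene 130 old [129, 133, 132, 129, 126, 149, 163, 129, 120, 129, 146, 155, 136, 145, 146, 150, 150, 152, 153, 153, 147, 150, 150, 150, 148, 147, 147, 147, 150, 147, 149, 149, 152, 145, 145, 137]
scene 130 new [139, 140, 137, 141, 140, 144, 145, 132, 132, 142, 168, 172, 144, 148, 148, 151, 153, 152, 152, 152, 152, 151, 151, 151, 150, 150, 150, 150, 152, 154, 149, 149, 153, 145, 145, 140]
```

>>> jog_arm([
  [0,0,0,0,10,0,0],
  [0,0,0,0,20,0,0],
  [0,0,0,0,30,0,0],
  [0,0,0,0,30,0,0],
])

```text
t: 26.55
eef_pos: [0.6818, -0.0886, 0.1023]
tool_rot: [0.005, 0.685, 0.729, 0.005]
contact_force: [3.3, -0.1, 26.1]
gripper_width: 0.002
grasp_force: 13.2
```

```bash
python3 lid.py; python3 prof.py | grep -E "th|side.*(80|130) new|scene.*-80 new"
```

```text
[94.   0.5] [ 0.68179453 -0.08863961  0.10228628] [ 3.3 -0.1 26.1] [-0.12 -0.61 -0.01] 13.19014529697597 (np.float64(93.58760632942796), np.float64(0.7901207530740636))
side [301. 180.] 0.78 theta 1.6400000000000001 err 2.929295353527728
scene [262. 292.] 0.64 theta 1.59 err 0.15761042358051885
wrist [315. 317.] 0.72 theta 1.59 err 2.9963231568910067
th   [1.75, 1.7, 1.65, 1.6, 1.55, 1.5, 1.45, 1.4, 1.35, 1.3, 1.25, 1.2, 1.15, 1.1, 1.05, 1.0, 0.95, 0.9, 0.85, 0.8, 0.75, 0.7, 0.65, 0.6, 0.55, 0.5, 0.45, 0.4, 0.35, 0.3, 0.25, 0.2, 0.15, 0.1, 0.05, -0.0]
side -130 new [65, 64, 70, 88, 107, 110, 130, 168, 171, 167, 135, 102, 97, 88, 89, 88, 95, 129, 149, 121, 84, 78, 79, 81, 80, 80, 81, 98, 114, 117, 116, 120, 131, 138, 148, 157]
side -80 new [62, 99, 169, 174, 162, 150, 143, 139, 123, 114, 114, 119, 112, 102, 83, 78, 80, 78, 75, 83, 89, 103, 113, 130, 151, 145, 145, 147, 147, 147, 148, 147, 149, 155, 160, 164]
side 80 new [114, 112, 162, 171, 152, 144, 143, 142, 143, 143, 143, 142, 143, 143, 149, 150, 147, 142, 144, 148, 149, 148, 147, 155, 204, 209, 210, 210, 211, 212, 210, 161, 149, 149, 152, 162]
side 130 new [111, 109, 144, 162, 160, 149, 143, 143, 146, 145, 142, 143, 143, 144, 149, 155, 143, 140, 141, 148, 169, 175, 157, 147, 146, 148, 148, 146, 148, 150, 149, 152, 155, 152, 139, 136]
scene -80 new [114, 119, 168, 142, 116, 118, 116, 116, 116, 114, 121, 125, 128, 140, 144, 143, 149, 149, 146, 144, 144, 144, 146, 146, 146, 144, 144, 144, 144, 147, 147, 144, 144, 143, 137, 133]
```

The lid followed the tool back. Its top edge must be catching under the finger linkages, about 28 mm above the tips. I'll lift free and push nearer the edge, with only the fingertips.

>>> jog_arm([
  [0,0,0,0,0,-15,0],
  [0,0,0,0,0,-40,0],
  [0,0,0,0,0,-60,0],
  [0,0,0,0,0,-60,0],
])

```text
t: 27.45
eef_pos: [0.676, -0.0891, 0.1572]
tool_rot: [0.001, 0.685, 0.729, 0.001]
contact_force: [-0.3, 0.2, 0.8]
gripper_width: -0.003
grasp_force: 0.0
```

```bash
python3 lid.py
python3 - <<'E'
from h import *
rel([dk(130,1,.17),dk(130,1,.12)])
E
```

```text
[88.2  0.3] [ 0.67601616 -0.08912928  0.15718059] [-0.3  0.2  0.8] [-0.03 -0.03  0.05] 0.0 (np.float64(93.60060949812599), np.float64(0.130296942735579))
side [302. 180.] 0.85 theta 1.62 err 3.2903550899978207
scene [263. 294.] 0.55 theta 1.68 err 0.20395610797928962
wrist [330. 271.] 0.94 theta 1.6 err 1.6204294288018575
[-0.002, -0.0, 0.0] [0.7, 43.1, -15.4]
[-0.002, -0.0, 0.0] [0.7, 43.2, 34.6]
```

>>> jog_arm([
  [0,0,0,0,43,-10,0],
  [0,0,0,0,43,10,0],
  [0,0,0,0,43,39,0],
  [0,0,0,0,43,39,0],
  [0,0,0,0,20,39,0],
  [0,0,0,0,3,39,0],
  [0,0,0,0,-8,41,0],
  [0,0,0,0,-18,43,0],
  [0,0,0,0,-25,45,0],
  [0,0,0,0,-25,45,0],
])

```text
t: 29.0
eef_pos: [0.65, -0.0909, 0.1106]
tool_rot: [-0.0, 0.685, 0.729, -0.0]
contact_force: [0.3, 0.8, -0.7]
gripper_width: 0.003
grasp_force: 0.0
```

```bash
python3 lid.py; python3 prof.py | grep -E "th|side.*(80|130) new|scene.*-80 new"
```

```text
[62.1  0.2] [ 0.6499887  -0.09088214  0.11064992] [ 0.3  0.8 -0.7] [-0.   -0.04  0.01] 0.0 (np.float64(93.60463280211489), np.float64(0.025797403286453684))
side [300. 180.] 0.87 theta 1.68 err 2.473466521111965
scene [261. 296.] 0.63 theta 1.7 err 2.7196923831532507
wrist [385. 306.] 0.78 theta 1.55 err 3.8916400452051807
th   [1.75, 1.7, 1.65, 1.6, 1.55, 1.5, 1.45, 1.4, 1.35, 1.3, 1.25, 1.2, 1.15, 1.1, 1.05, 1.0, 0.95, 0.9, 0.85, 0.8, 0.75, 0.7, 0.65, 0.6, 0.55, 0.5, 0.45, 0.4, 0.35, 0.3, 0.25, 0.2, 0.15, 0.1, 0.05, -0.0]
side -130 new [63, 79, 123, 139, 98, 75, 64, 86, 117, 142, 135, 101, 95, 86, 87, 89, 96, 129, 151, 122, 83, 80, 79, 81, 81, 76, 83, 97, 113, 117, 120, 137, 151, 153, 157, 160]
side -80 new [63, 72, 71, 67, 61, 65, 101, 108, 101, 108, 117, 117, 112, 103, 84, 77, 76, 81, 77, 82, 91, 102, 112, 128, 150, 145, 146, 147, 147, 146, 148, 149, 149, 155, 162, 165]
side 80 new [108, 105, 157, 165, 160, 144, 141, 142, 143, 142, 141, 142, 141, 143, 149, 151, 147, 144, 143, 145, 147, 148, 149, 156, 205, 210, 210, 211, 211, 213, 209, 162, 147, 148, 152, 162]
side 130 new [110, 111, 137, 161, 167, 153, 142, 141, 146, 144, 142, 143, 144, 143, 149, 155, 142, 142, 140, 150, 171, 175, 156, 146, 146, 146, 147, 147, 149, 150, 150, 153, 157, 152, 139, 137]
scene -80 new [117, 114, 173, 153, 117, 119, 116, 116, 116, 115, 122, 129, 127, 139, 145, 145, 145, 145, 144, 145, 145, 145, 146, 146, 146, 145, 145, 145, 145, 146, 146, 147, 147, 142, 134, 128]
```

The lid is still at about 1.65 with the tool on its robot side, so the tool must have ridden over the edge. I'll go back behind it and approach slowly, checking as I go.

>>> jog_arm([
  [0,0,0,0,0,-40,0],
  [0,0,0,0,0,-70,0],
  [0,0,0,0,40,-70,0],
  [0,0,0,0,75,-70,0],
  [0,0,0,0,75,-70,0],
  [0,0,0,0,75,-40,0],
  [0,0,0,0,75,-8,0],
  [0,0,0,0,75,0,0],
  [0,0,0,0,75,0,0],
  [0,0,0,0,75,0,0],
])

```text
t: 30.65
eef_pos: [0.7261, -0.0859, 0.1126]
tool_rot: [0.001, 0.685, 0.729, 0.001]
contact_force: [0.1, -0.4, 0.7]
gripper_width: -0.004
grasp_force: 0.0
```

>>> jog_arm([
  [0,0,0,0,-5,0,0],
  [0,0,0,0,-10,0,0],
  [0,0,0,0,-15,0,0],
  [0,0,0,0,-20,0,0],
  [0,0,0,0,-25,0,0],
  [0,0,0,0,-30,0,0],
  [0,0,0,0,-30,0,0],
])

```text
t: 31.52
eef_pos: [0.6949, -0.088, 0.1108]
tool_rot: [-0.0, 0.685, 0.729, -0.0]
contact_force: [-0.2, -0.1, -0.3]
gripper_width: 0.001
grasp_force: 0.0
```

```bash
python3 lid.py; python3 prof.py | grep -E "th|side.*(80|130) new|scene.*-80 new"
```

```text
[107.2   0.3] [ 0.69492915 -0.08801849  0.11083599] [-0.2 -0.1 -0.3] [ 0.02 -0.01  0.02] 0.0 (np.float64(93.60702955581425), np.float64(0.015866441928223125))
side [302. 182.] 0.83 theta 1.58 err 0.8104565083213902
scene [262. 293.] 0.78 theta 1.62 err 0.6229103845759516
wrist [280. 305.] 0.93 theta 1.58 err 4.842745023047719
th   [1.75, 1.7, 1.65, 1.6, 1.55, 1.5, 1.45, 1.4, 1.35, 1.3, 1.25, 1.2, 1.15, 1.1, 1.05, 1.0, 0.95, 0.9, 0.85, 0.8, 0.75, 0.7, 0.65, 0.6, 0.55, 0.5, 0.45, 0.4, 0.35, 0.3, 0.25, 0.2, 0.15, 0.1, 0.05, -0.0]
side -130 new [171, 171, 166, 153, 118, 108, 124, 167, 170, 165, 135, 103, 98, 88, 89, 90, 96, 128, 147, 120, 84, 82, 82, 83, 82, 80, 83, 97, 112, 115, 119, 119, 125, 131, 144, 152]
side -80 new [175, 173, 172, 173, 163, 150, 142, 143, 137, 129, 119, 117, 112, 102, 85, 77, 77, 82, 76, 82, 88, 104, 113, 130, 151, 145, 147, 147, 147, 147, 147, 149, 148, 153, 161, 165]
side 80 new [114, 111, 158, 165, 158, 143, 141, 142, 142, 143, 142, 143, 142, 142, 148, 150, 146, 142, 142, 146, 147, 149, 147, 157, 204, 209, 209, 209, 210, 211, 209, 163, 148, 149, 153, 161]
side 130 new [110, 111, 136, 162, 168, 152, 140, 142, 144, 144, 143, 144, 145, 143, 148, 155, 144, 140, 141, 149, 170, 173, 156, 146, 146, 147, 146, 146, 147, 148, 149, 151, 154, 153, 138, 136]
scene -80 new [116, 113, 174, 153, 116, 118, 115, 113, 115, 114, 121, 127, 128, 140, 145, 147, 144, 144, 146, 144, 144, 144, 144, 144, 144, 144, 144, 144, 144, 146, 146, 145, 145, 144, 135, 129]
```

>>> jog_arm([
  [0,0,0,0,-4,0,0],
  [0,0,0,0,-8,0,0],
  [0,0,0,0,-12,0,0],
  [0,0,0,0,-12,0,0],
])

```text
t: 32.42
eef_pos: [0.683, -0.0888, 0.1109]
tool_rot: [0.0, 0.685, 0.729, -0.0]
contact_force: [0.3, 0.4, 1.4]
gripper_width: 0.001
grasp_force: 0.0
```

>>> jog_arm([
  [0,0,0,0,-4,0,0],
  [0,0,0,0,-8,0,0],
  [0,0,0,0,-12,0,0],
  [0,0,0,0,-12,0,0],
])

```text
t: 32.92
eef_pos: [0.671, -0.0896, 0.1108]
tool_rot: [0.0, 0.685, 0.729, -0.0]
contact_force: [0.5, 0.5, -0.1]
gripper_width: -0.0
grasp_force: 0.0
```

```bash
python3 lid.py; python3 prof.py | grep -E "th|side.*(80|130) new|scene.*-80 new"
```

```text
[83.2  0.2] [ 0.67101387 -0.08955682  0.11083643] [ 0.5  0.5 -0.1] [ 0.02 -0.04  0.03] 0.0 (np.float64(93.60327166882247), np.float64(0.012064585031073948))
side [301. 179.] 0.95 theta 1.6400000000000001 err 3.833565238287679
wrist [336. 304.] 0.82 theta 1.56 err 5.884526267323687
th   [1.75, 1.7, 1.65, 1.6, 1.55, 1.5, 1.45, 1.4, 1.35, 1.3, 1.25, 1.2, 1.15, 1.1, 1.05, 1.0, 0.95, 0.9, 0.85, 0.8, 0.75, 0.7, 0.65, 0.6, 0.55, 0.5, 0.45, 0.4, 0.35, 0.3, 0.25, 0.2, 0.15, 0.1, 0.05, -0.0]
side -130 new [69, 65, 70, 81, 106, 109, 124, 168, 170, 165, 135, 104, 96, 87, 89, 88, 96, 128, 148, 120, 85, 79, 81, 77, 80, 80, 81, 97, 112, 118, 117, 131, 147, 150, 154, 158]
side -80 new [75, 129, 163, 168, 163, 150, 141, 141, 124, 115, 117, 115, 114, 101, 86, 76, 77, 79, 80, 82, 91, 104, 114, 129, 149, 144, 146, 147, 148, 147, 148, 148, 149, 155, 161, 165]
side 80 new [114, 112, 158, 165, 159, 145, 141, 144, 144, 143, 141, 142, 141, 142, 148, 150, 146, 140, 143, 147, 147, 146, 148, 155, 205, 209, 210, 210, 211, 211, 209, 163, 147, 149, 152, 162]
side 130 new [111, 112, 136, 159, 165, 152, 142, 142, 144, 144, 143, 144, 143, 142, 149, 155, 144, 141, 141, 148, 170, 175, 157, 146, 145, 148, 149, 148, 147, 149, 149, 153, 155, 152, 138, 137]
scene -80 new [118, 112, 174, 151, 115, 117, 115, 118, 116, 113, 120, 126, 129, 139, 148, 145, 149, 149, 145, 144, 144, 144, 146, 146, 146, 144, 144, 144, 144, 144, 144, 146, 146, 142, 137, 134]
```

Run:
```python
from h import *
o=bot.get_obs(); e=np.array(o['eef_pos'])
for c in ['side','scene','wrist']:
    p=bot.read_camera(c); g=cv2.cvtColor(p['pixels'],cv2.COLOR_RGB2GRAY); oo=o if c=='wrist' else None
    for dx in (-.006,0,.006):
        L=[]
        for k in range(-20,81,5):
            u,v=proj(p,e+[dx,0,k/1000],oo); L.append((k,int(u),int(v),int(g[int(v),int(u)])) if 0<=int(v)<480 else k)
        print(c,dx,[a if dx==0 else (a if isinstance(a,int) else a[3]) for a in L])
```

```text
side -0.006 [142, 141, 142, 140, 139, 124, 113, 109, 109, 110, 111, 109, 108, 110, 109, 99, 83, 68, 64, 62, 61]
side 0 [(-20, 303, 194, 143), (-15, 303, 192, 140), (-10, 303, 191, 144), (-5, 303, 190, 143), (0, 303, 188, 142), (5, 303, 187, 142), (10, 303, 186, 144), (15, 303, 184, 149), (20, 303, 183, 124), (25, 303, 181, 107), (30, 303, 180, 108), (35, 303, 179, 106), (40, 303, 177, 109), (45, 303, 176, 108), (50, 303, 174, 109), (55, 303, 173, 105), (60, 303, 172, 98), (65, 303, 170, 63), (70, 303, 169, 62), (75, 303, 167, 63), (80, 303, 166, 62)]
side 0.006 [143, 142, 141, 142, 142, 149, 168, 157, 106, 112, 118, 112, 112, 106, 106, 106, 81, 67, 64, 61, 64]
scene -0.006 [118, 120, 117, 119, 100, 71, 62, 64, 65, 74, 74, 65, 68, 68, 63, 65, 67, 65, 65, 70, 69]
scene 0 [(-20, 262, 297, 121), (-15, 262, 296, 119), (-10, 262, 295, 118), (-5, 262, 294, 115), (0, 261, 293, 119), (5, 261, 292, 100), (10, 261, 291, 71), (15, 261, 290, 64), (20, 261, 289, 61), (25, 260, 288, 64), (30, 260, 287, 65), (35, 260, 286, 74), (40, 260, 285, 74), (45, 260, 284, 69), (50, 260, 283, 65), (55, 259, 28
[... 154 characters left out ...]
, 97, 71, 64, 61, 58, 69, 74, 74, 69, 65, 62, 65, 68, 68]
wrist -0.006 [178, 178, 178, 178, 179, 105, 97, 96, 96, 96, 96, 96, 96, 78, 27, 19, 21, 19, 20, 22, 19]
wrist 0 [(-20, 325, 274, 120), (-15, 325, 277, 122), (-10, 325, 281, 121), (-5, 325, 285, 121), (0, 325, 290, 120), (5, 325, 294, 76), (10, 325, 299, 21), (15, 325, 304, 18), (20, 325, 310, 23), (25, 325, 315, 21), (30, 325, 321, 23), (35, 325, 328, 23), (40, 325, 335, 21), (45, 325, 342, 20), (50, 325, 350, 26), (55, 325, 358, 26), (60, 326, 367, 27), (65, 326, 377, 25), (70, 326, 388, 27), (75, 326, 399, 25), (80, 326, 412, 158)]
wrist 0.006 [103, 102, 104, 105, 104, 102, 97, 95, 96, 95, 95, 95, 95, 93, 28, 23, 21, 25, 14, 25, 25]
```

>>> jog_arm([
  [0,0,0,0,-4,0,0],
  [0,0,0,0,-8,0,0],
  [0,0,0,0,-12,0,0],
  [0,0,0,0,-12,0,0],
])

```text
t: 33.98
eef_pos: [0.659, -0.0903, 0.1109]
tool_rot: [0.0, 0.685, 0.729, -0.0]
contact_force: [-0.2, 0.0, 0.1]
gripper_width: -0.0
grasp_force: 0.0
```

```bash
cat > fin.py <<'E'
from h import *
o=bot.get_obs(); e=np.array(o['eef_pos'])
for c in ['side','scene']:
    p=bot.read_camera(c); g=cv2.cvtColor(p['pixels'],cv2.COLOR_RGB2GRAY)
    u,v=proj(p,e).astype(int); print(c,'tip px',u,v); print(g[v-16:v+10:1,u-12:u+13:2])
E
python3 lid.py; python3 fin.py
```

```text
[71.1  0.2] [ 0.65899524 -0.09031283  0.11087995] [-0.2  0.   0.1] [ 0.05  0.03 -0.02] 0.0 (np.float64(93.60536949981251), np.float64(0.016878720391457092))
side [301. 181.] 0.63 theta 1.6300000000000001 err 2.0693483227178615
scene [264. 292.] 0.75 theta 1.61 err 2.4602213748196626
wrist [366. 305.] 0.73 theta 1.57 err 5.0839706165230885
side tip px 307 189
[[102  97 104 156 122 107  96  79  70 129 140 130 108]
 [ 96  85  90 157 128 108 102  88  69 128 143 130 108]
 [ 95  76  86 158 132 109 108  92  67 129 144 137 112]
 [ 90  76  85 159 132 107 112  97  68 129 144 141 111]
 [ 87  75  83 164 134 110 112  99  69 128 143 139 113]
 [ 84  72  79 164 135 107 113 101  72 132 143 141 123]
 [ 80  72  84 164 144 109 112  99  80 135 142 141 127]
 [ 76  72  85 163 147 114 113 100  98 141 141 140 127]
 [ 76  68  81 133 130 116 111 109 120 142 140 141 130]
 [ 74  70  85 115 117 110 108 123 135 141 142 141 136]
 [ 72  68  93 118 127 106 104 126 141 142 140 141 139]
 [ 73  70  97 137 151 106 107 125 142 140 142 141 142]
 [ 74  68 105 155 147 107 108 125 138 141 140 141 146]
 [ 74  72 116 162 134 10
[... 1443 characters left out ...]
16 107  84  67  86 102 119 128 136 154]
 [119 117 113 115 116 104  92 117 116 128 146 158 166]
 [115 118 119 116 120 118 116 121 129 146 170 168 136]
 [117 118 118 119 118 119 123 126 140 167 162 135 119]
 [119 121 119 117 123 126 128 122 144 143 132 116 121]
 [118 117 119 122 121 127 135 124 126 120 115 116 122]
 [120 119 122 124 122 123 131 116 117 119 120 120 119]
 [120 120 124 122 125 119 119 115 118 121 122 121 124]
 [123 127 124 124 122 112 119 119 125 121 122 123 120]
 [129 120 125 115 116 117 120 122 124 121 123 123 123]
 [133 118 117 115 117 119 124 122 121 120 128 123 123]
 [131 117 114 120 124 121 122 124 119 123 121 122 121]
 [121 115 117 122 125 122 122 121 121 119 123 120 126]]
```

>>> jog_arm([
  [0,0,0,0,0,-35,0],
  [0,0,0,0,0,-60,0],
  [0,0,0,0,35,-60,0],
  [0,0,0,0,64,-60,0],
  [0,0,0,0,64,-60,0],
  [0,0,0,0,64,-10,0],
  [0,0,0,0,64,20,0],
  [0,0,0,0,64,26,0],
  [0,0,0,0,50,26,0],
  [0,0,0,0,36,26,0],
])

```text
t: 35.62
eef_pos: [0.6955, -0.0878, 0.0864]
tool_rot: [0.001, 0.685, 0.729, 0.001]
contact_force: [0.1, -0.2, 0.4]
gripper_width: -0.001
grasp_force: 0.0
```

>>> jog_arm([
  [0,0,0,0,-4,0,0],
  [0,0,0,0,-8,0,0],
  [0,0,0,0,-12,0,0],
  [0,0,0,0,-12,0,0],
])

```text
t: 36.12
eef_pos: [0.6836, -0.0886, 0.0852]
tool_rot: [0.0, 0.684, 0.729, 0.0]
contact_force: [1.3, 0.1, 0.9]
gripper_width: -0.001
grasp_force: 0.6
```

```bash
python3 lid.py
```

```text
[95.8  0.4] [ 0.68362252 -0.0885966   0.08518945] [1.3 0.1 0.9] [ 0.03 -0.24  0.01] 0.6439188402146101 (np.float64(93.60896329001967), np.float64(0.043682950503864844))
side [302. 181.] 0.57 theta 1.61 err 2.5166171184488055
scene [262. 292.] 0.69 theta 1.57 err 0.17548654076161413
wrist [284. 337.] 0.77 theta 1.49 err 6.57814734811517
```

Real contact at last: +1.3 N, with the lid edge about 45 mm above the TCP. The solid part of the closed fingers seems to start about 22 mm behind the TCP. I'll follow the arc with that offset.

>>> jog_arm([
  [0,0,0,0,-5,0,0],
  [0,0,0,0,-10,0,0],
  [0,0,0,0,-15,0,0],
  [0,0,0,0,-20,1,0],
  [0,0,0,0,-24,3,0],
  [0,0,0,0,-27,4,0],
  [0,0,0,0,-27,4,0],
])

```text
t: 37.3
eef_pos: [0.6558, -0.0905, 0.0806]
tool_rot: [-0.0, 0.685, 0.729, -0.0]
contact_force: [0.8, 0.1, -0.3]
gripper_width: -0.004
grasp_force: 0.0
```

```bash
python3 lid.py
```

```text
[68.   0.3] [ 0.65580103 -0.09045807  0.080647  ] [ 0.8  0.1 -0.3] [ 0.03 -0.02 -0.01] 0.020648707468353678 (np.float64(93.60597974892556), np.float64(0.05168776316667629))
side [313. 185.] 0.8 theta 1.18 err 1.9609729575826258
scene [258. 282.] 0.56 theta 1.16 err 1.0867269633601948
wrist [276. 336.] 0.97 theta 1.11 err 3.8641425842808887
```

>>> jog_arm([
  [0,0,0,0,-5,2,0],
  [0,0,0,0,-10,6,0],
  [0,0,0,0,-15,10,0],
  [0,0,0,0,-20,14,0],
  [0,0,0,0,-24,19,0],
  [0,0,0,0,-28,24,0],
  [0,0,0,0,-28,24,0],
])

```text
t: 38.48
eef_pos: [0.6275, -0.0923, 0.056]
tool_rot: [-0.001, 0.685, 0.729, -0.001]
contact_force: [-0.1, 0.3, 0.0]
gripper_width: -0.002
grasp_force: 0.0
```

```bash
python3 lid.py
```

```text
[39.6  0.3] [ 0.62747997 -0.09225563  0.05598668] [-0.1  0.3  0. ] [0.04 0.01 0.01] 0.0 (np.float64(93.6064138166158), np.float64(0.09332912691222735))
side [324. 196.] 0.93 theta 0.6 err 0.34760429002509485
scene [256. 278.] 0.69 theta 0.92 err 1.0658718992705414
wrist [250. 329.] 0.82 theta 0.5 err 2.9652584295908646
```

>>> jog_arm([
  [0,0,0,0,-3,5,0],
  [0,0,0,0,-5,10,0],
  [0,0,0,0,-7,15,0],
  [0,0,0,0,-8,20,0],
  [0,0,0,0,-8,24,0],
  [0,0,0,0,-8,24,0],
])

```text
t: 39.52
eef_pos: [0.6203, -0.0926, 0.0323]
tool_rot: [-0.0, 0.684, 0.729, -0.0]
contact_force: [0.6, -0.7, 1.2]
gripper_width: 0.003
grasp_force: 0.0
```

```bash
python3 lid.py
```

```text
[32.3  0.4] [ 0.62026062 -0.09259125  0.03229314] [ 0.6 -0.7  1.2] [-0.06  0.01 -0.04] 0.0 (np.float64(93.6108645181599), np.float64(0.030497648263911253))
side [326. 204.] 0.7 theta 0.27 err 0.4507926677078129
scene [255. 284.] 0.97 theta 1.19 err 2.8257831871373504
wrist [238. 318.] 0.86 theta 0.1 err 7.5867567596874945
```

>>> jog_arm([
  [0,0,0,0,0,2,0],
  [0,0,0,0,0,4,0],
  [0,0,0,0,0,5,0],
  [0,0,0,0,0,5,0],
])

```text
t: 40.33
eef_pos: [0.6204, -0.0926, 0.0277]
tool_rot: [-0.0, 0.684, 0.729, -0.0]
contact_force: [0.1, -0.7, -0.6]
gripper_width: 0.003
grasp_force: 0.0
```

```bash
python3 lid.py | head -2
```

```text
[32.5  0.4] [ 0.62040076 -0.09260157  0.02765991] [ 0.1 -0.7 -0.6] [-0.01 -0.02  0.03] 0.0 (np.float64(93.61109616753055), np.float64(0.004962064125327174))
side [328. 204.] 0.77 theta 0.25 err 0.529755546863847
```

>>> jog_arm([
  [0,0,0,0,0,2,0],
  [0,0,0,0,0,4,0],
  [0,0,0,0,0,4,0],
])

```text
t: 41.0
eef_pos: [0.6204, -0.0926, 0.0235]
tool_rot: [-0.0, 0.684, 0.729, -0.0]
contact_force: [-0.3, 0.3, -0.0]
gripper_width: 0.003
grasp_force: 0.0
```

>>> jog_arm([
  [0,0,0,0,0,2,0],
  [0,0,0,0,0,3,0],
  [0,0,0,0,0,3,0],
])

```text
t: 41.38
eef_pos: [0.6207, -0.0926, 0.023]
tool_rot: [0.001, 0.685, 0.729, -0.0]
contact_force: [-7.3, -0.8, 18.5]
gripper_width: 0.001
grasp_force: 9.2
```

```bash
python3 lid.py | head -4
```

```text
[32.8  0.3] [ 0.62070775 -0.09263236  0.02298622] [-7.3 -0.8 18.5] [-0.08  1.66 -0.01] 9.201645813227515 (np.float64(93.60225090498179), np.float64(0.07475097462938625))
side [327. 207.] 0.72 theta 0.13 err 0.20701045527367712
scene [253. 282.] 0.57 theta 0.0 err 0.5529936946763373
wrist [237. 316.] 0.66 theta 0.0 err 5.693924810061223
```

>>> jog_arm([
  [0,0,0,0,0,-20,0],
  [0,0,0,0,0,-80,0],
  [0,0,0,0,0,-140,0],
  [0,0,0,0,-40,-200,0],
  [0,0,0,0,-60,-230,0],
  [0,0,0,0,-60,-230,0],
])

```text
t: 42.42
eef_pos: [0.5614, -0.0965, 0.255]
tool_rot: [0.003, 0.685, 0.729, 0.001]
contact_force: [1.3, 0.6, -0.5]
gripper_width: -0.0
grasp_force: 0.0
```

```bash
python3 lid.py
python3 - <<'E'
from h import *
o=bot.get_obs(); p=bot.read_camera('wrist'); save(p,'end'); g=cv2.cvtColor(p['pixels'],cv2.COLOR_RGB2GRAY)
for y in (-150,-106,-60,0,60,106,150):
    L=[]
    for x in range(-20,110,6):
        u,v=proj(p,dk(x,y,.05)[:3],o); L.append(int(g[int(v),int(u)]) if 0<=u<640 and 0<=v<480 else -1)
    print(y,L)
for n in ['chip_white','chip_blue','chip_black']: print(n,[(np.round(r['xy']),round(r['score'],2)) for r in bot.spot_in(n,p)])
s=bot.read_camera('side'); print([(t,np.round(bot.tip_of(t,s)[0]['xy'])) for t in ['jar','wax_bar','mug','cleaner','brush','scraper']])
E
python3 prof.py | grep -E "th|side.*(-130|80|130) new"
```

```text
[-26.6   0.2] [ 0.56141942 -0.0964983   0.25495712] [ 1.3  0.6 -0.5] [-0.05  0.    0.03] 0.0 (np.float64(93.58700000703607), np.float64(0.3956849022412548))
side [326. 209.] 0.97 theta 0.05 err 1.7218198067967452
scene [255. 281.] 0.87 theta 1.04 err 1.6940588329807138
wrist [353. 202.] 0.76 theta 0.05 err 0.8196119276895174
-150 [146, 83, 21, 18, 18, 12, 23, 145, 100, 98, 98, 99, 98, 100, 97, 98, 98, 85, 90, 89, 92, 93]
-106 [83, 85, 116, 153, 160, 154, 169, 169, 168, 169, 169, 169, 168, 168, 168, 160, 158, 100, 91, 141, 150, 150]
-60 [119, 119, 120, 158, 160, 160, 169, 169, 169, 169, 169, 169, 169, 168, 108, 100, 102, 80, 88, 90, 94, 97]
0 [122, 121, 120, 159, 159, 164, 169, 169, 170, 170, 170, 170, 169, 169, 169, 159, 161, 98, 86, 141, 141, 149]
60 [122, 123, 123, 159, 160, 164, 171, 172, 171, 171, 170, 169, 170, 170, 170, 158, 161, 114, 90, 135, 140, 147]
106 [125, 124, 123, 163, 158, 161, 171, 171, 171, 171, 169, 169, 169, 170, 170, 157, 157, 110, 91, 141, 135, 142]
150 [123, 125, 124, 161, 160, 157, 157, 160, 158, 157, 158, 158, 156, 155, 155, 154, 153, 108, 143, 145, 132, 140]
[... 411 characters left out ...]
178, 185, 183, 178]
side -80 new [176, 172, 173, 175, 176, 175, 173, 168, 169, 167, 165, 151, 120, 102, 88, 77, 86, 94, 84, 97, 117, 142, 128, 119, 141, 181, 195, 194, 194, 193, 190, 187, 185, 184, 180, 172]
side 80 new [92, 91, 108, 109, 113, 116, 119, 120, 119, 118, 118, 117, 120, 117, 148, 172, 186, 189, 194, 194, 195, 194, 195, 195, 195, 195, 195, 195, 195, 195, 188, 185, 183, 185, 184, 175]
side 130 new [170, 169, 173, 176, 177, 178, 178, 178, 178, 178, 180, 181, 180, 173, 172, 183, 184, 182, 194, 195, 195, 195, 196, 195, 195, 194, 195, 193, 194, 193, 191, 188, 185, 183, 180, 176]Traceback (most recent call last):
  File "<stdin>", line 9, in <module>
IndexError: list index out of range
```

The lid reads 0 to 0.05 rad and no chip is visible. I'll press once more near its free edge to be sure it is fully shut.

>>> jog_arm([
  [0,0,0,0,44,-10,0],
  [0,0,0,0,44,50,0],
  [0,0,0,0,44,110,0],
  [0,0,0,0,44,165,0],
  [0,0,0,0,44,200,0],
  [0,0,0,0,44,218,0],
  [0,0,0,0,44,224,0],
  [0,0,0,0,44,224,0],
  [0,0,0,0,44,224,0],
])

```text
t: 44.35
eef_pos: [0.6056, -0.0937, 0.0283]
tool_rot: [0.001, 0.685, 0.729, 0.001]
contact_force: [-0.1, 0.4, -0.6]
gripper_width: -0.006
grasp_force: 0.0
```

>>> jog_arm([
  [0,0,0,0,0,1,0],
  [0,0,0,0,0,2,0],
  [0,0,0,0,0,3,0],
  [0,0,0,0,0,3,0],
])

```text
t: 44.85
eef_pos: [0.6044, -0.0937, 0.0237]
tool_rot: [-0.0, 0.685, 0.729, -0.0]
contact_force: [-0.4, -0.5, 0.4]
gripper_width: -0.003
grasp_force: 0.0
```

>>> jog_arm([
  [0,0,0,0,0,1,0],
  [0,0,0,0,0,2,0],
  [0,0,0,0,0,3,0],
  [0,0,0,0,0,3,0],
])

```text
t: 45.35
eef_pos: [0.6046, -0.0937, 0.0229]
tool_rot: [0.001, 0.685, 0.729, -0.0]
contact_force: [-6.9, -0.9, 19.2]
gripper_width: 0.002
grasp_force: 9.4
```

Contact comes at the same height at two radii (z 0.0230 and 0.0229), so the lid is flat and shut. I'll retract and hand in.

>>> jog_arm([
  [0,0,0,0,0,-20,0],
  [0,0,0,0,0,-80,0],
  [0,0,0,0,0,-140,0],
  [0,0,0,0,0,-180,0],
  [0,0,0,0,0,-180,0],
  [0,0,0,0,0,-180,0],
])

```text
t: 46.1
eef_pos: [0.604, -0.0938, 0.2005]
tool_rot: [-0.0, 0.685, 0.729, -0.0]
contact_force: [0.6, 0.0, -0.3]
gripper_width: -0.0
grasp_force: 0.0
```

Run:
```python
from h import *
print(bot.get_obs()['contact_force']); p=bot.read_camera('scene')
for r in bot.tip_of('scraper',p)[:2]: print(r,ray(p,r['xy'],.03))
print(bot.hand_in())
```

```text
[ 0.60957839  0.03420559 -0.33314049]
{'xy': [383.3, 224.7], 'score': 0.65} [0.51885066 0.33777971 0.03      ]
{'xy': [418.8, 201.6], 'score': 0.64} [0.47386342 0.48267589 0.03      ]
the job is handed in; nothing more can be done
None
```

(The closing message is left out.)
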